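Complete the interlocked top layer of cartons on a packing base

TASK

Finish the upper layer of this parcel: lay the two loose cartons flat in the two empty places on the stack, so that the four top cartons make a neat pinwheel round the open centre, turned the opposite way to the banded layer below so that each carton bridges a joint, and with every label facing outward. Set them down gently, leave the two cartons already laid where they are, and do not disturb the tape roll, marker and cutter.

Things in the scene. Friction and masses are not known exactly. Their poses are not given: they have to be found in the camera images.
- base: Plywood base, 192 x 192 mm, on runners, with a lower layer of four cartons banded to it (green band): immovable. Origin on the bench under its middle, z up. Plywood top at 34 mm, lower layer's top 82, finished upper layer's top 130. Each layer: 180 x 180 mm, sides along base x and y, each carton's end against the next one's side, round an open centre 63 mm square, open down to the plywood.
- gap_a (a point): Empty place, on the lower layer: where a carton's underside centre goes; (+30, -61.5, 82) mm in the base frame (same axes). Carton along base x, label to -y. Its -x end is then 3 mm from laid_1, the +x half of its inner side 3 mm from laid_2. The -x half (the carton's own +y half) borders the open centre: the only finger room inside; grip there, 18 to 25 mm from its middle.
- gap_b (a point): Empty place, on the lower layer: where a carton's underside centre goes; (-30, +61.5, 82) mm in the base frame (same axes). Carton along base x, label to +y. Its +x end is then 3 mm from laid_2, the -x half of its inner side 3 mm from laid_1. The +x half (the carton's own +y half) borders the open centre: the only finger room inside; grip there, 18 to 25 mm from its middle.
- carton_1: Loose, rigid, taped brown carton, 57 x 120 x 48 mm (x, y, z), 0.17 to 0.34 kg, lying flat on the bench; the two are alike. Origin: centre of its underside; long axis y, z up. Clear-brown tape runs along the middle of its top. Its long -x side carries a white paper label with a teal foot stripe, 64 mm long, folded 16 mm onto the top, so it also shows from above.
- carton_2: Loose, rigid, taped brown carton, 57 x 120 x 48 mm (x, y, z), 0.17 to 0.34 kg, lying flat on the bench; the two are alike. Origin: centre of its underside; long axis y, z up. Clear-brown tape runs along the middle of its top. Its long -x side carries a white paper label with a teal foot stripe, 64 mm long, folded 16 mm onto the top, so it also shows from above.
- carton_1_label (a point): Middle of carton_1's label side: 28.5 mm from its origin towards its -x, 24 mm up. Axes as those of the carton.
- carton_2_label (a point): Middle of carton_2's label side: 28.5 mm from its origin towards its -x, 24 mm up. Axes as those of the carton.
- laid_1: Carton like the loose ones (57 x 120 x 48 mm, origin under its centre, long axis y, label on its -x side), not fixed, already laid in the upper layer, underside 82 mm above the bench, label outward; along the base's y axis, centre about 61.5 mm to -x and 30 mm to -y of the base's middle.
- laid_2: Carton like the loose ones (57 x 120 x 48 mm, origin under its centre, long axis y, label on its -x side), not fixed, already laid in the upper layer, underside 82 mm above the bench, label outward; along the base's y axis, centre about 61.5 mm to +x and 30 mm to +y of the base's middle.
- tape_roll: Roll of brown packing tape lying flat, 95 x 89 x 48 mm, loose bystander behind the loose cartons; origin at its underside.
- marker: Marker pen, 135 mm long, 14 mm high, loose bystander at the back of the bench; origin at its underside.
- cutter: Yellow snap-off cutter, 154 mm long, 18 mm high, loose bystander at the back of the bench; origin at its underside.
Mind the look-alikes: they are no part of the job. What is shaped like the laid_2 but blue is not meant.

How it is judged:
By the outcome, as a careful person would: the job done as asked, in the order asked, and still so for the second after the job is handed in, with the robot touching nothing.
It also fails if it takes over 53 s, if anything falls off the work surface, if the arm or the gripper's body presses on something with over 40 N, if the wrist force passes 120 N, or if a joint passes its speed limit or range.

ROBOT

A 6-joint arm with a two-finger parallel gripper is mounted at the origin on a cart in front of the work surface, level with it; the furniture and walls round the work are solid. World frame = base frame: x ahead of the robot, y to its left, z up, the work surface at z = 0. Lengths are in m, angles in rad, forces in N, time in s.
With the tool pointing down it reaches from about 0.35 to 0.85 m from the base axis. Payload 8.1 kg.
Tool frame: the origin (TCP) lies on the centre line of the jaws, within the pads' length; the fingertips stand 17 mm ahead of it and the grasp point (between the pads) lies 2 mm behind it; z points along the fingers, y is the direction in which the jaws open and shut (so a half turn about z gives the same grasp; the last joint's range is limited). The gripper opens to 85 mm and grips with 20 to 120 N. Pads are 22 mm wide; open, the fingers measure 114 mm over their backs; the gripper's body (76 mm by 85 mm) begins 54 mm behind the grasp point. The pads swing forward as they close: fully open they stand 13 mm farther back than shut.
Start: joints at [1.037, 0.13, 1.488, -0, 1.523, -0.085], TCP at [0.26, 0.541, 0.248] pointing down, gripper open.
Joint ranges: [-2.96, 2.96], [-0.89, 2.26], [0.02, 2.5], [-1.34, 4.48], [0, 2.73], [-2.66, 2.66]. Speed limits (rad/s): [2.39, 2.39, 2.79, 3.14, 3.14, 3.14].

INTERFACE

Orientations are given as a unit quaternion [x, y, z, w].
In Python, from rig import bot, cams, order, models gives the robot as it stands.
- The arm moves only by the tool apply_moves, never from a script. Its arguments are lists of equal length, an entry for each row: "hand": the finger opening in cm, from 0 to 8.54; "slide": the shift along the tool's x, y, z in cm, a list of three; "rot": the turn, a rotation vector about the tool's x, y, z in degrees, a list of three. In form: {"hand": [hand, ...], "slide": [[x, y, z], ...], "rot": [[ax, ay, az], ...]}. A call has 1 to 10 rows; each row shifts and turns the commanded pose from where the row before left it, along the tool's axes as they then stand; what a row does not reach is not made up. A row lasts 1/10 s, in which the tool goes at most 50 mm and 8.59 degrees, less where a joint would pass 70% of its speed; a pose out of reach is approached as far as the arm can. A call is refused whole if a number of a shift passes 5 or a number of a turn 8.59, either way. A call with a gripper value outside its range is refused whole. The fingers move at their own pace and stop on an object; "squeeze" is the grip in N (left out, the last holds). Time passes only in rows, so rows that do not move let the fingers close. It gives the time, the measured TCP pose, the force and the opening at its end, in the units of the state.
- bot.get_state(): the state, without advancing time (a new reading comes with each control period).
- cams.snapshot(name): name is "scene" or "top"; returns a dict with "color" (420x560x3 uint8, red, green, blue), "fx", "fy", "cx", "cy" (pixels), "pose" (4x4, takes a point from camera to world coordinates). Camera axes: x right, y down, z forward; pixel columns grow to the right and rows downward; lengths in m; the calibration is good to about 2 mm. A picture is of the moment at which its call begins. There is no depth.
- order.close_job(): hands the job in, once; it reports no verdict.
Trained networks look in the newest picture that a camera, given by its name, has taken for a name from the list of things; names that differ only in an ending like _2 or _b are one class to them, and where a whole thing is asked for, a point or a joint stands for the part that bears it (a point fixed in the world has none). Each returns a list of dicts, best first, with "confidence" (0 to 1); they miss things now and then, are a little off and sometimes report something else, mostly with a low value. They report only what shows in the picture. A call takes as long as a camera call. They do not tell look-alikes from the thing itself.
- models.outline_of(label, camera): "mask" (420x560 bool, what is visible of it) and "bbox" ([left, top, right, bottom] in pixels, round what is visible of it).
The state is a dict: "t": time; "q": joint angles; "joint_velocities": joint speeds; "joint_torque": joint torques, N m; "ee_pos": TCP position; "orientation": TCP orientation; "force": force on the tool from outside, world axes, zero at the start; "torque": the same for the moment, N m; "gripper_width": opening from 0.0 (shut) to 1.0 (fully open).
Only numpy, scipy, OpenCV 4.12 (cv2) and the standard library are available. Lean on these libraries where they do the work, as an engineer would, in place of code of your own. Each camera call takes 0.05 s, during which the arm holds its last target.

## Working session

There is one attempt and no reset: what is moved stays moved. The work goes in short steps, Python scripts to look and compute and a tool call to move; the robot and the scene stay as the last step left them, time stands still between calls to the robot, and variables do not carry over. Pictures are saved under pics/ and viewed, and the job is handed in when it is done.

Besides the shell and the picture viewer there is one more tool, called after "Request:" by a JSON object that holds its "method" and its "body", one argument or row to a line. apply_moves: Moves the arm, as the interface text tells. Its arguments: {"type":"object","properties":{"hand":{"type":"array","items":{"type":"number"}},"slide":{"type":"array","items":{"type":"array","items":{"type":"number"}}},"rot":{"type":"array","items":{"type":"array","items":{"type":"number"}}},"squeeze":{"type":"number"}},"required":["hand","slide","rot"]}

```bash
ls; mkdir -p pics
python3 - <<'E'
from rig import bot,cams,models
import cv2,numpy as np
s=bot.get_state();print({k:np.round(v,3).tolist() for k,v in s.items()})
for n in ["scene","top"]:
    p=cams.snapshot(n);cv2.imwrite(f"pics/{n}0.png",p["color"][...,::-1]);print(n,p["fx"],p["fy"],p["cx"],p["cy"],np.round(p["pose"],4).tolist())
    for l in ["carton_1","laid_1","base","carton_1_label","tape_roll","marker","cutter"]:
        try:
            for d in models.outline_of(l,n): print(l,round(d["confidence"],2),d["bbox"],int(d["mask"].sum()))
        except Exception as e: print(l,e)
E
```

```text
pics
{'t': 0.0, 'q': [1.037, 0.131, 1.489, -0.0, 1.523, -0.085], 'joint_velocities': [0.0, 0.0, 0.001, -0.001, 0.0, 0.0], 'joint_torque': [-0.001, -56.94, -50.055, -0.0, 0.015, -0.0], 'ee_pos': [0.26, 0.54, 0.247], 'orientation': [0.223, 0.975, -0.001, -0.0], 'force': [0.204, -0.028, -0.331], 'torque': [0.026, 0.016, 0.03], 'gripper_width': 1.004}
scene 439.61582095468015 439.61582095468015 276.6790770171402 216.09648915746948 [[0.8289, -0.3453, 0.4401, -0.125], [-0.5594, -0.5029, 0.6589, -0.7573], [-0.0061, -0.7924, -0.61, 0.9409], [0.0, 0.0, 0.0, 1.0]]
carton_1 0.87 [345.7, 323.7, 393.3, 377.5] 1589
carton_1 0.59 [313.0, 275.9, 356.6, 320.0] 1154
carton_1 0.22 [232.3, 201.5, 307.5, 261.4] 2231
laid_1 0.89 [181.1, 151.8, 212.6, 171.0] 542
laid_1 0.77 [240.0, 200.1, 274.3, 237.0] 811
laid_1 0.68 [268.0, 179.5, 301.9, 216.7] 726
base 0.87 [237.6, 201.2, 308.7, 258.7] 2131
base 0.5 [310.8, 272.4, 357.6, 321.3] 1202
carton_1_label 0.85 [311.0, 274.5, 358.4, 322.7] 1251
carton_1_label 0.26 [268.1, 179.5, 300.1, 216.3] 680
tape_roll 0.55 [361.1, 278.5, 400.7, 312.0] 1072
marker 0.51 [338.
[... 227 characters left out ...]
7, -0.1229, -0.9924, 1.3256], [0.0, 0.0, 0.0, 1.0]]
carton_1 0.67 [359.5, 204.2, 398.2, 224.9] 723
carton_1 0.61 [413.2, 214.8, 455.9, 237.2] 716
laid_1 0.82 [243.2, 165.1, 287.9, 195.7] 816
laid_1 0.75 [93.9, 191.7, 123.2, 229.6] 825
laid_1 0.61 [260.9, 211.8, 297.1, 239.6] 767
base 0.65 [237.4, 177.4, 304.5, 242.8] 2020
base 0.56 [412.9, 217.3, 456.7, 236.8] 781
carton_1_label 0.6 [358.9, 203.4, 396.6, 223.1] 782
carton_1_label 0.31 [235.9, 175.3, 303.1, 242.7] 2091
tape_roll 0.85 [384.7, 162.9, 410.2, 190.0] 618
marker 0.64 [337.0, 172.5, 375.3, 178.6] 130
marker 0.37 [382.9, 162.2, 412.2, 196.7] 622
cutter 0.84 [414.1, 171.1, 454.3, 183.4] 215
cutter 0.63 [243.4, 168.4, 286.2, 195.7] 847
```

Run:
```python
import cv2
a=cv2.imread("pics/scene0.png");b=cv2.imread("pics/top0.png")
cv2.imwrite("pics/s_crop.png",cv2.resize(a[130:400,160:460],None,fx=2.66,fy=2.2,interpolation=cv2.INTER_CUBIC)[:600,:800])
cv2.imwrite("pics/t_crop.png",cv2.resize(b[140:270,80:480],None,fx=2,fy=2,interpolation=cv2.INTER_CUBIC))
cv2.imwrite("pics/t_base.png",cv2.resize(b[155:255,215:315],None,fx=6,fy=6,interpolation=cv2.INTER_CUBIC))
cv2.imwrite("pics/t_cart.png",cv2.resize(b[155:255,325:465],None,fx=5.7,fy=5.7,interpolation=cv2.INTER_CUBIC))
```

```text
(no output)
```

View pics/scene0.png

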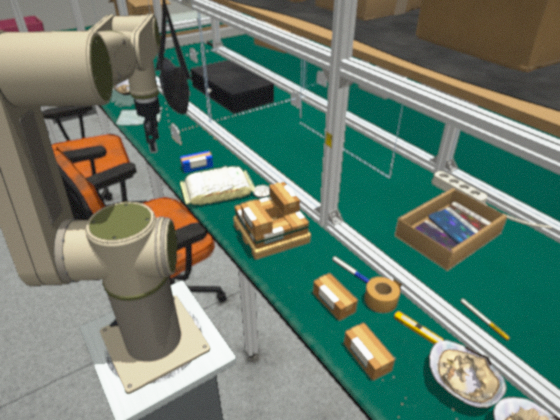

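View pics/top0.png

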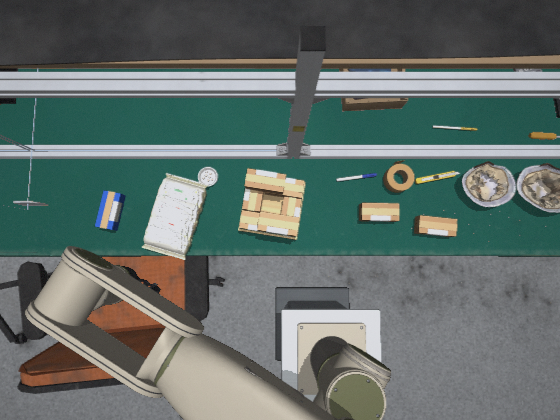

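View pics/t_base.png

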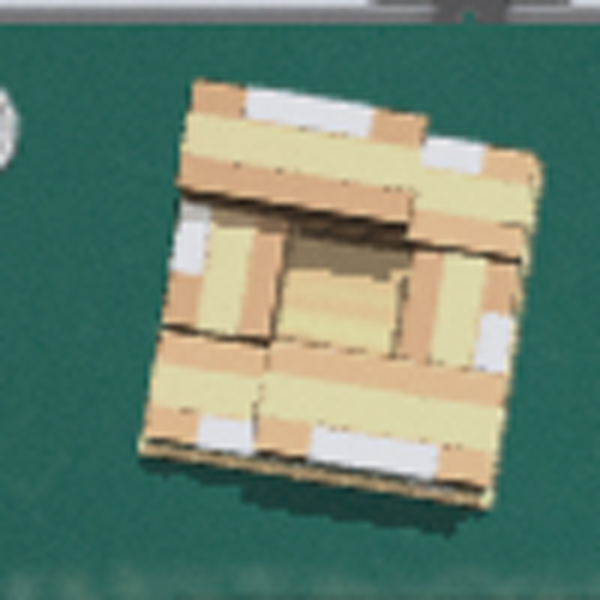

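View pics/t_cart.png

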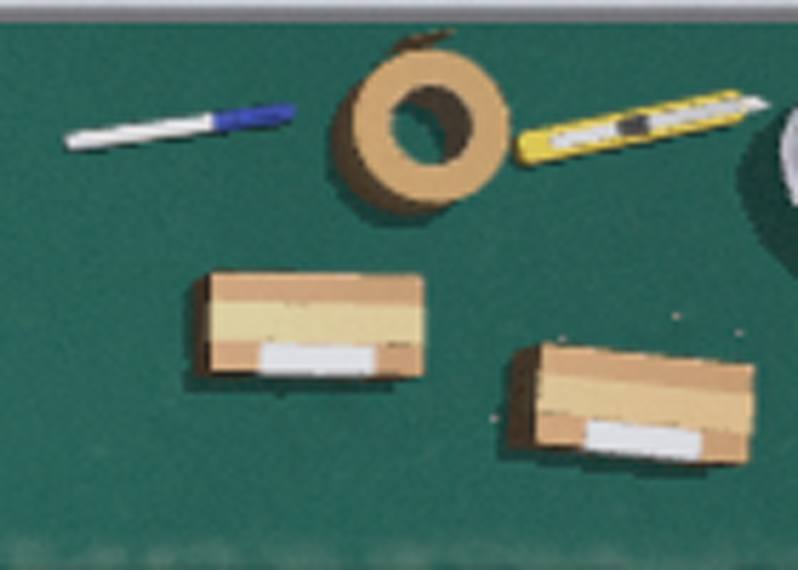

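View pics/s_crop.png

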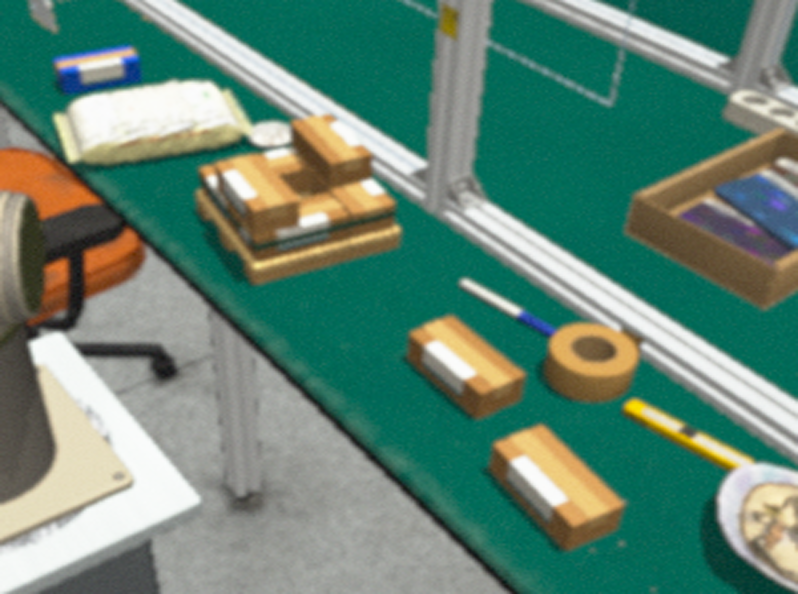

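```bash
cat > h.py <<'E'
import numpy as np,cv2
from scipy.optimize import minimize
def proj(p,P):
    T=np.linalg.inv(p["pose"]);c=P@T[:3,:3].T+T[:3,3]
    return np.c_[p["fx"]*c[:,0]/c[:,2]+p["cx"],p["fy"]*c[:,1]/c[:,2]+p["cy"]]
def back(p,u,v,z):
    d=p["pose"][:3,:3]@np.array([(u-p["cx"])/p["fx"],(v-p["cy"])/p["fy"],1]);o=p["pose"][:3,3]
    return o+d*(z-o[2])/d[2]
def grads(img,s):
    out=[]
    lab=cv2.cvtColor(img,cv2.COLOR_RGB2LAB).astype(np.float32)
    lab=cv2.GaussianBlur(lab,(0,0),s)
    gx=cv2.Sobel(lab,cv2.CV_32F,1,0,ksize=3)/8;gy=cv2.Sobel(lab,cv2.CV_32F,0,1,ksize=3)/8
    return gx,gy
FACES=[(0,-1),(0,1),(1,-1),(1,1),(2,1)]
def box_edges(pose4,size,campos,bottom=True):
    """pose4: x,y,z,yaw of underside centre; returns list of (A,B,weight) visible"""
    x,y,z,w=pose4;R=np.array([[np.cos(w),-np.sin(w),0],[np.sin(w),np.cos(w),0],[0,0,1]])
    h=np.array(size)/2;t=np.array([x,y,z+h[2]])
    cl=R.T@(campos-t)
    vis=lambda a,s: s*cl[a]>h[a]
    E=[]
    for a in range(3):
        b,c=[i for i in range(3) if i!=a]
        for sb in (-1,1):
            for sc in (-1,1):
                if vis(b,sb) or vis(c,sc):
                    both=vis(b,sb) and vis(c,sc)
                    P=np.zeros((2,3));P[:,b]=sb*h[b];P[:,c]=sc*h[c];P[0,a]=-h[a];P[1,a]=h[a]
                    if not bottom and a!=2 and ((b==2 and sb<0) or (c==2 and sc<0)): continue
                    if not bottom and a==2: continue
                    E.append((P@R.T+t))
    return E
def score(p,G,edges):
    gx,gy=G;tot=0;n=0
    for P in edges:
        q=proj(p,P);L=np.linalg.norm(q[1]-q[0])
        if L<4: continue
        d=(q[1]-q[0])/L;nrm=np.array([-d[1],d[0]])
        k=int(L*2);s=np.linspace(.06,.94,k)[:,None];m=(q[0]+(q[1]-q[0])*s).astype(np.float32)
        a=cv2.remap(gx,m[:,0][None],m[:,1][None],cv2.INTER_CUBIC)[0] if gx.ndim==3 else 0
        b=cv2.remap(gy,m[:,0][None],m[:,1][None],cv2.INTER_CUBIC)[0]
        g=np.linalg.norm(a*nrm[0]+b*nrm[1],axis=1)
        tot+=np.minimum(g,25).sum()/k*L;n+=L
    return tot/max(n,1)
def fit(ps,x0,edgef,scale,sig=(2.0,1.2,0.8)):
    x=np.array(x0,float);scale=np.array(scale)
    for i,s in enumerate(sig):
        Gs=[grads(p["color"],s) for p in ps]
        f=lambda u: -sum(score(p,G,edgef(u*scale,p)) for p,G in zip(ps,Gs))
        best=None
        st=4.0/(2**i)
        n=len(x);sim=np.vstack([x/scale]+[x/scale+st*np.eye(n)[j]*(1 if (j%2)else -1) for j in range(n)])
        r=minimize(f,x/scale,method="Nelder-Mead",options=dict(initial_simplex=sim,xatol=.02,fatol=1e-4,maxiter=800))
        x=r.x*scale
    return x,-r.fun
SZ=(.057,.120,.048)
def wireframe(p,edges,img,k,off):
    for P in edges:
        q=(proj(p,P)-off+0.5)*k-.5
        cv2.line(img,tuple(np.int32(q[0]*16)),tuple(np.int32(q[1]*16)),(255,0,255),1,cv2.LINE_AA,4)
E
cat > m1.py <<'E'
import pickle
from h import *
from rig import cams
ps={n:cams.snapshot(n) for n in ("scene","top")}
pickle.dump(ps,open("p0.pkl","wb"))
t=ps["top"]
init={"c1":back(t,378,211,.048),"c2":back(t,437,225,.048),"l1":back(t,279,225,.13),"l2":back(t,266,181,.13)}
z={"c1":0,"c2":0,"l1":.082,"l2":.082}
w0={"c1":0,"c2":-.05,"l1":-.1,"l2":3.04}
S=[.001,.001,.01];res={}
for k in init:
    for ns in (["top"],["scene"],["top","scene"]):
        ef=lambda u,p:box_edges((u[0],u[1],z[k],u[2]),SZ,p["pose"][:3,3])
        best=max((fit([ps[n] for n in ns],[init[k][0],init[k][1]+dy,w0[k]],ef,S) for dy in(-.004,.004)),key=lambda r:r[1])
        x,s=best
        print(k,ns,np.round([x[0]*1e3,x[1]*1e3,np.degrees(x[2])],1),round(s,2))
    res[k]=[x[0],x[1],z[k],x[2]]
    ef=lambda u,p:box_edges(u,SZ,p["pose"][:3,3])
    x,s=fit([ps["top"],ps["scene"]],res[k],ef,[.001,.001,.001,.01],(1.2,.8))
    print(k,"free z",np.round([x[0]*1e3,x[1]*1e3,x[2]*1e3,np.degrees(x[3])],1),round(s,2))
pickle.dump(res,open("res.pkl","wb"))
for n,o,sz,kk in (("top",(215,150),(250,100),3.2),("scene",(225,170),(180,215),2.7)):
    p=ps[n];im=p["color"][o[1]:o[1]+sz[1],o[0]:o[0]+sz[0],::-1]
    im=cv2.resize(im,None,fx=kk,fy=kk,interpolation=cv2.INTER_CUBIC)
    for k in res: wireframe(p,box_edges(res[k],SZ,p["pose"][:3,3]),im,kk,np.array(o))
    cv2.imwrite(f"pics/fit_{n}.png",im)
E
python3 m1.py
```

```text
c1 ['top'] [ 466.5 -157.    -1.2] 23.58
c1 ['scene'] [ 464.6 -156.3   -2.1] 18.49
c1 ['top', 'scene'] [ 465.9 -156.5   -1.9] 41.85
c1 free z [ 4.660e+02 -1.566e+02 -4.000e-01 -1.800e+00] 41.86
c2 ['top'] [ 420.7 -341.2   -5.7] 22.37
c2 ['scene'] [ 419.  -338.9   -6.9] 18.88
c2 ['top', 'scene'] [ 420.2 -339.2   -6.4] 40.89
c2 free z [ 420.2 -339.1    0.    -6.4] 40.88
l1 ['top'] [421.9 167.8 -10. ] 19.22
l1 ['scene'] [4.108e+02 1.744e+02 3.000e-01] 15.89
l1 ['top', 'scene'] [421.6 171.9  -9.5] 34.51
l1 free z [421.7 171.8  81.3  -9.6] 34.54
l2 ['top'] [553.9 209.6 173.5] 20.73
l2 ['scene'] [551.7 211.8 169.7] 17.52
l2 ['top', 'scene'] [551.2 210.6 172.3] 37.22
l2 free z [551.5 211.   82.3 172.5] 37.19
```

```bash
cat > m2.py <<'E'
import pickle,sys
from h import *
ps=pickle.load(open("p0.pkl","rb"));res=pickle.load(open("res.pkl","rb"))
# joint base + lower layer + plywood + laid cartons at nominal (rigid) 
def baseE(u,p,laid=True,z0=0):
    c=p["pose"][:3,3];x,y,w=u[:3];C,S=np.cos(w),np.sin(w)
    E=box_edges((x,y,.034,w),(.18,.18,.048),c)+box_edges((x,y,.018,w),(.192,.192,.016),c)
    if laid:
        for bx,by,dw in((-.0615,-.03,0),(.0615,.03,np.pi)):
            E+=box_edges((x+C*bx-S*by,y+S*bx+C*by,.082,w+dw),SZ,c)
    return E
S=[.001,.001,.01]
for laid in(False,True):
  for ns in(["top"],["scene"],["top","scene"]):
    b=max((fit([ps[n] for n in ns],[.4864,.191+d,w],lambda u,p:baseE(u,p,laid),S) for d in(-.004,.004) for w in(-.17,-.12)),key=lambda r:r[1])
    x,s=b;print("base laid",laid,ns,np.round([x[0]*1e3,x[1]*1e3,np.degrees(x[2])],1),round(s,2))
pickle.dump(x,open("base.pkl","wb"))
for n,o,sz,kk in (("top",(228,160),(90,95),6),("scene",(225,170),(95,100),6)):
    p=ps[n];im=p["color"][o[1]:o[1]+sz[1],o[0]:o[0]+sz[0],::-1]
    im=cv2.resize(im,None,fx=kk,fy=kk,interpolation=cv2.INTER_CUBIC);im2=im.copy()
    for k in res: wireframe(p,box_edges(res[k],SZ,p["pose"][:3,3]),im2,kk,np.array(o))
    wireframe(p,baseE(x,p),im,kk,np.array(o))
    cv2.imwrite(f"pics/fitL_{n}.png",cv2.resize(im2,None,fx=.95,fy=.95)); cv2.imwrite(f"pics/fitB_{n}.png",im)
E
python3 m2.py
```

```text
base laid False ['top'] [486.1 189.9  -8.5] 20.46
base laid False ['scene'] [486.7 199.5  -9.2] 15.72
base laid False ['top', 'scene'] [486.2 190.9  -8.7] 33.81
base laid True ['top'] [486.2 189.6  -8.6] 19.9
base laid True ['scene'] [487.  198.7  -9. ] 15.6
base laid True ['top', 'scene'] [486.3 190.8  -8.8] 34.27
```

View pics/fitL_top.png

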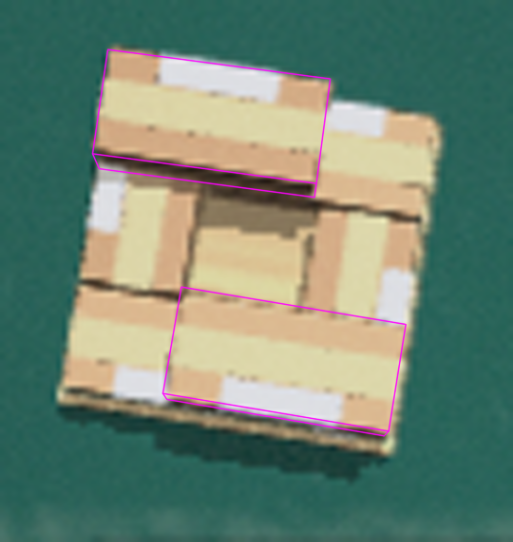

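View pics/fitB_top.png

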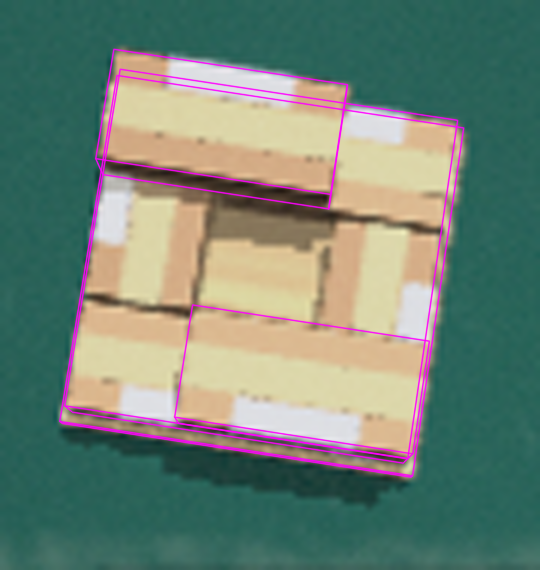

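View pics/fitB_scene.png

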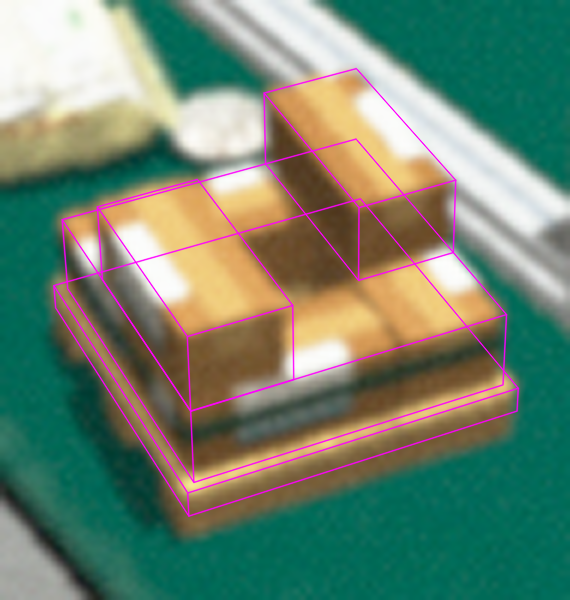

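View pics/fit_scene.png

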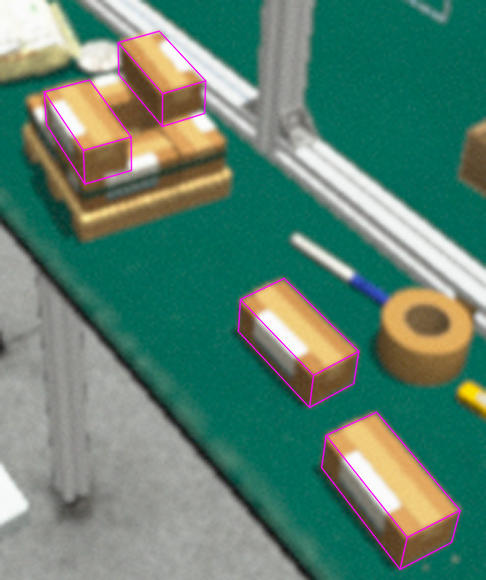

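View pics/fit_top.png

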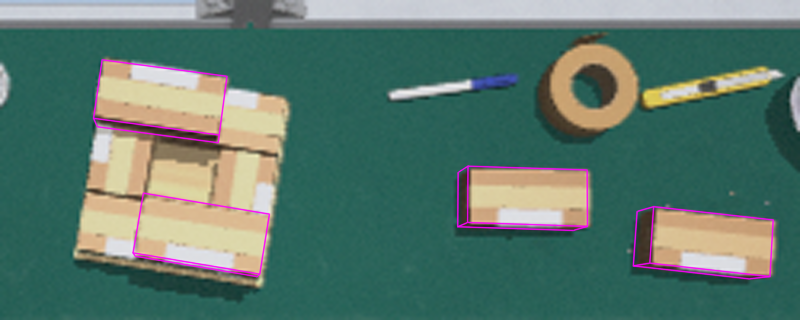

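```bash
cat > plan.py <<'E'
import numpy as np,math
from rig import bot
def st():
    s=bot.get_state();a,b,c,d=s["orientation"]
    from scipy.spatial.transform import Rotation as R
    M=R.from_quat(s["orientation"]).as_matrix()
    return s,M
def plan(x,y,z,psi,N,s=None):
    s,M=st();p=np.array(s["ee_pos"])*100;ps=math.degrees(math.atan2(M[1,1],M[0,1]))
    print("t",round(s["t"],2),"tcp mm",np.round(p*10,1),"psi",round(ps,2),"tilt",np.round(np.degrees(M[:2,2]),2),"F",np.round(s["force"],1),"w",round(s["gripper_width"],3))
    T=np.array([x,y,z])/10;dpsi=(psi-ps+180)%360-180
    th=round(-dpsi/N,1)
    rows=[]
    cur=p.copy();c=ps
    for i in range(N):
        d=(T-cur)/(N-i);A=math.radians(c)
        ex=np.array([-math.sin(A),math.cos(A),0]);ey=np.array([math.cos(A),math.sin(A),0])
        v=[round(float(d@ex),2 if N<=3 else 1),round(float(d@ey),2 if N<=3 else 1),round(float(-d[2]),2 if N<=3 else 1)]
        rows.append(v);cur=cur+v[0]*ex+v[1]*ey-v[2]*np.array([0,0,1]);c-=th
    print("rotz/row",th,"final",np.round(cur*10,1),round(c,1));print(rows)
if __name__=="__main__":
    import sys;a=list(map(float,sys.argv[1:]));plan(*a[:4],int(a[4]))
E
python3 plan.py 466.6 -136.5 150 -1.9 18
```

```text
t 0.9 tcp mm [260.3 540.6 248.3] psi 64.28 tilt [0. 0.] F [0.4 0.1 0.3] w 0.998
rotz/row 3.7 final [ 466.2 -136.   150.3] -2.3
[[-2.7, -2.9, 0.5], [-2.8, -2.7, 0.5], [-3.0, -2.5, 0.6], [-3.2, -2.3, 0.5], [-3.3, -2.1, 0.6], [-3.4, -1.9, 0.5], [-3.6, -1.7, 0.6], [-3.7, -1.4, 0.5], [-3.7, -1.2, 0.6], [-3.8, -1.0, 0.5], [-3.9, -0.7, 0.6], [-3.9, -0.5, 0.5], [-3.9, -0.2, 0.6], [-3.9, 0.1, 0.5], [-3.9, 0.3, 0.6], [-3.9, 0.6, 0.5], [-3.9, 0.8, 0.6], [-3.8, 1.0, 0.5]]
```

Candidates (top view): the loose cartons are at (378,212) and (437,226). The laid cartons at (266,181) and (279,225), the banded layer under them, and the blue look-alike at (110,210) are not to be taken. The t_cart crop confirms (378,212) is a loose brown carton with its label facing the robot, so I'll pick that one first, for gap_a.

Request:
{"method": "apply_moves", "body": {
  "hand": [8.5,8.5,8.5,8.5,8.5,8.5,8.5,8.5,8.5,8.5],
  "slide": [
    [-2.7,-2.9,0],
    [-2.8,-2.7,0],
    [-3.0,-2.5,0],
    [-3.2,-2.3,0],
    [-3.3,-2.1,0],
    [-3.4,-1.9,0],
    [-3.6,-1.7,0],
    [-3.7,-1.4,0],
    [-3.7,-1.2,0],
    [-3.8,-1.0,0]
  ],
  "rot": [
    [0,0,3.7],
    [0,0,3.7],
    [0,0,3.7],
    [0,0,3.7],
    [0,0,3.7],
    [0,0,3.7],
    [0,0,3.7],
    [0,0,3.7],
    [0,0,3.7],
    [0,0,3.7]
  ]
}}

```text
t: 1.9
ee_pos: [0.375, 0.1636, 0.2486]
orientation: [0.521, 0.853, 0.0, 0.0]
force: [0.8, 1.1, 0.6]
gripper_width: 0.998
```

Request:
{"method": "apply_moves", "body": {
  "hand": [8.5,8.5,8.5,8.5,8.5,8.5,8.5,8.5,8.5],
  "slide": [
    [-3.9,-0.7,1.0],
    [-3.9,-0.5,1.2],
    [-3.9,-0.2,1.3],
    [-3.9,0.1,1.3],
    [-3.9,0.3,1.3],
    [-3.9,0.6,1.3],
    [-3.9,0.8,1.3],
    [-3.8,1.0,1.1],
    [0,0,0]
  ],
  "rot": [
    [0,0,3.7],
    [0,0,3.7],
    [0,0,3.7],
    [0,0,3.7],
    [0,0,3.7],
    [0,0,3.7],
    [0,0,3.7],
    [0,0,3.7],
    [0,0,0]
  ]
}}

```text
t: 2.8
ee_pos: [0.4659, -0.1397, 0.1486]
orientation: [0.723, 0.691, -0.001, -0.0]
force: [-0.7, 0.5, -0.5]
gripper_width: 0.999
```

```bash
python3 plan.py 466.6 -136.5 25 -1.9 5
```

```text
t 2.8 tcp mm [ 465.9 -139.7  148.6] psi -2.65 tilt [-0.11 -0.03] F [-0.7  0.5 -0.5] w 0.999
rotz/row -0.2 final [ 467.  -136.7   24.6] -1.7
[[0.1, 0.0, 2.5], [0.1, 0.0, 2.5], [0.0, 0.0, 2.5], [0.1, 0.0, 2.4], [0.0, 0.1, 2.5]]
```

Request:
{"method": "apply_moves", "body": {
  "hand": [8.5,8.5,8.5,8.5],
  "slide": [
    [0,0,2.5],
    [0,0,2.5],
    [0,0,2.0],
    [0,0,0]
  ],
  "rot": [
    [0,0,0],
    [0,0,0],
    [0,0,0],
    [0,0,0]
  ]
}}

```text
t: 3.2
ee_pos: [0.4639, -0.1348, 0.0775]
orientation: [0.721, 0.693, -0.001, -0.003]
force: [-0.0, 0.5, 0.7]
gripper_width: 0.997
```

```bash
python3 plan.py 466.6 -136.5 25 -1.9 3
python3 - <<'E'
from rig import cams
import cv2
for n,(x,y,w,h) in {"top":(330,160,100,80),"scene":(290,230,140,110)}.items():
    p=cams.snapshot(n);cv2.imwrite(f"pics/{n}1.png",cv2.resize(p["color"][y:y+h,x:x+w,::-1],None,fx=5,fy=5,interpolation=cv2.INTER_CUBIC))
E
```

```text
t 3.2 tcp mm [ 463.9 -134.8   77.5] psi -2.29 tilt [-0.29  0.13] F [-0.   0.5  0.7] w 0.997
rotz/row -0.1 final [ 466.6 -136.5   25. ] -2.0
[[-0.05, 0.09, 1.75], [-0.06, 0.09, 1.75], [-0.05, 0.09, 1.75]]
```

View pics/scene1.png

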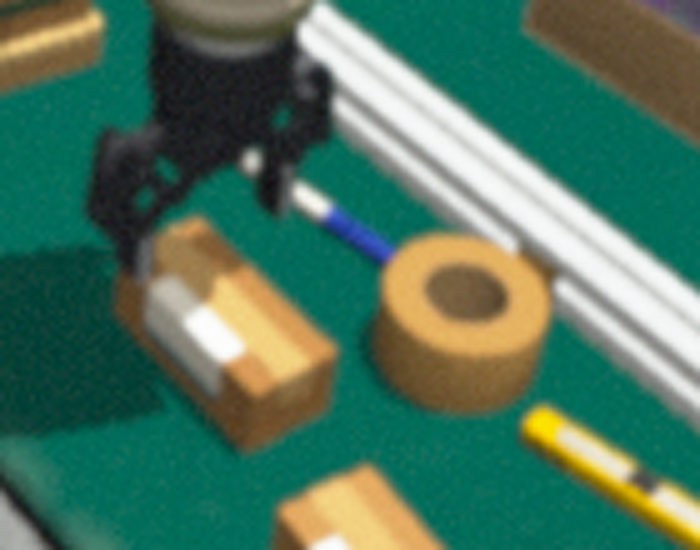

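View pics/top1.png

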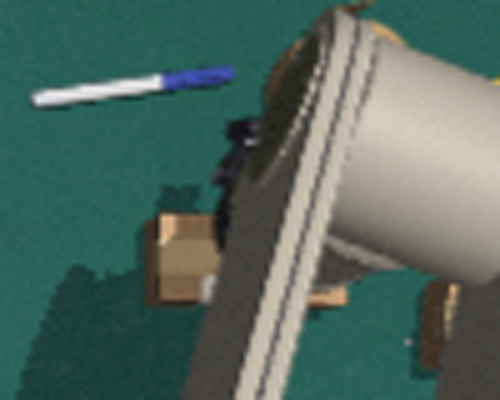

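Scene crop: the open fingers straddle the carton's +y (left) half, at about (140,260) and (275,190). The arm covers much of the top view. I'll go down and grip.

Request:
{"method": "apply_moves", "body": {
  "hand": [8.5,8.5,8.5,8.5,8.5],
  "slide": [
    [-0.1,0.2,1.5],
    [-0.05,0.05,1.5],
    [0,0,1.5],
    [0,0,0.75],
    [0,0,0]
  ],
  "rot": [
    [0,0,-0.3],
    [0,0,0],
    [0,0,0],
    [0,0,0],
    [0,0,0]
  ]
}}

```text
t: 3.8
ee_pos: [0.4687, -0.1375, 0.028]
orientation: [0.719, 0.695, -0.0, -0.0]
force: [-0.2, 0.2, 0.1]
gripper_width: 0.995
```

```bash
python3 plan.py 466.6 -136.5 25 -1.9 1
```

```text
t 3.8 tcp mm [ 468.7 -137.5   28. ] psi -2.0 tilt [-0.01  0.  ] F [-0.2  0.2  0.1] w 0.995
rotz/row -0.1 final [ 466.6 -136.5   25. ] -1.9
[[0.09, -0.22, 0.3]]
```

Request:
{"method": "apply_moves", "body": {
  "hand": [8.5,6.0,5.0,5.0,5.0,5.0,5.0,5.0],
  "slide": [
    [0.05,-0.1,0.2],
    [0,0,0],
    [0,0,0],
    [0,0,0],
    [0,0,0],
    [0,0,0],
    [0,0,0],
    [0,0,0]
  ],
  "rot": [
    [0,0,0],
    [0,0,0],
    [0,0,0],
    [0,0,0],
    [0,0,0],
    [0,0,0],
    [0,0,0],
    [0,0,0]
  ],
  "squeeze": 60
}}

```text
t: 4.6
ee_pos: [0.4683, -0.1373, 0.0267]
orientation: [0.719, 0.695, 0.0, 0.001]
force: [-1.9, 0.8, 6.5]
gripper_width: 0.659
```

```bash
python3 plan.py 466.6 -136.5 25 -1.9 1;python3 plan.py 466.6 -136.5 25 -1.9 1
```

```text
t 4.6 tcp mm [ 468.3 -137.3   26.7] psi -2.01 tilt [ 0.06 -0.03] F [-1.9  0.8  6.5] w 0.659
rotz/row -0.1 final [ 466.6 -136.5   25. ] -1.9
[[0.08, -0.17, 0.17]]
t 4.6 tcp mm [ 468.3 -137.3   26.7] psi -2.01 tilt [ 0.06 -0.03] F [-1.9  0.8  6.5] w 0.659
rotz/row -0.1 final [ 466.6 -136.5   25. ] -1.9
[[0.08, -0.17, 0.17]]
```

Request:
{"method": "apply_moves", "body": {
  "hand": [5,5,5,5,5,5],
  "slide": [
    [0,0,-1],
    [0,0,-3],
    [0,0,-5],
    [0,0,-5],
    [0,0,-4],
    [0,0,0]
  ],
  "rot": [
    [0,0,0],
    [0,0,0],
    [0,0,0],
    [0,0,0],
    [0,0,0],
    [0,0,0]
  ]
}}

```text
t: 5.2
ee_pos: [0.4711, -0.1385, 0.2138]
orientation: [0.719, 0.695, 0.002, 0.006]
force: [0.9, -1.1, -2.8]
gripper_width: 0.66
```

```bash
python3 plan.py 487.7 128.6 210 81.2 12
```

```text
t 5.2 tcp mm [ 471.1 -138.5  213.8] psi -2.01 tilt [ 0.65 -0.26] F [ 0.9 -1.1 -2.8] w 0.66
rotz/row -6.9 final [487.5 128.5 209.8] 80.8
[[2.2, 0.1, 0.0], [2.2, 0.3, 0.0], [2.2, 0.6, 0.0], [2.1, 0.8, 0.0], [1.9, 1.1, 0.0], [1.8, 1.3, 0.1], [1.6, 1.5, 0.0], [1.4, 1.7, 0.1], [1.2, 1.9, 0.0], [1.0, 2.0, 0.1], [0.8, 2.1, 0.0], [0.5, 2.2, 0.1]]
```

Request:
{"method": "apply_moves", "body": {
  "hand": [5,5,5,5,5,5,5,5,5,5],
  "slide": [
    [2.2,0.1,0.0],
    [2.2,0.3,0.0],
    [2.2,0.6,0.0],
    [2.1,0.8,0.0],
    [1.9,1.1,0.0],
    [1.8,1.3,0],
    [1.6,1.5,0.0],
    [1.4,1.7,0],
    [1.2,1.9,0.0],
    [1.0,2.0,0]
  ],
  "rot": [
    [0,0,-6.9],
    [0,0,-6.9],
    [0,0,-6.9],
    [0,0,-6.9],
    [0,0,-6.9],
    [0,0,-6.9],
    [0,0,-6.9],
    [0,0,-6.9],
    [0,0,-6.9],
    [0,0,-6.9]
  ]
}}

```text
t: 6.2
ee_pos: [0.4812, 0.0857, 0.2048]
orientation: [0.197, 0.98, -0.0, -0.001]
force: [-0.9, -0.7, -2.6]
gripper_width: 0.661
```

Request:
{"method": "apply_moves", "body": {
  "hand": [5,5,5,5,5],
  "slide": [
    [0.8,2.1,0],
    [0.5,2.2,0],
    [0,0,0],
    [0,0,0],
    [0,0,0]
  ],
  "rot": [
    [0,0,-6.9],
    [0,0,-6.9],
    [0,0,0],
    [0,0,0],
    [0,0,0]
  ]
}}

```text
t: 6.7
ee_pos: [0.4837, 0.1292, 0.2052]
orientation: [0.081, 0.997, -0.0, -0.001]
force: [-0.2, 0.4, -3.0]
gripper_width: 0.658
```

```bash
python3 plan.py 487.7 128.6 160 81.2 3;  python3 - <<'E'
from rig import cams
import cv2,pickle
P={}
for n,(x,y,w,h) in {"top":(210,130,130,110),"scene":(220,130,140,110)}.items():
    p=cams.snapshot(n);P[n]=p;cv2.imwrite(f"pics/{n}2.png",cv2.resize(p["color"][y:y+h,x:x+w,::-1],None,fx=5,fy=5,interpolation=cv2.INTER_CUBIC))
pickle.dump(P,open("p2.pkl","wb"))
E
```

```text
t 6.7 tcp mm [483.7 129.2 205.2] psi 80.68 tilt [-0.06 -0.03] F [-0.2  0.4 -3. ] w 0.658
rotz/row -0.2 final [487.7 128.6 160. ] 81.3
[[-0.13, 0.0, 1.51], [-0.14, 0.0, 1.51], [-0.13, 0.0, 1.5]]
```

View pics/scene2.png

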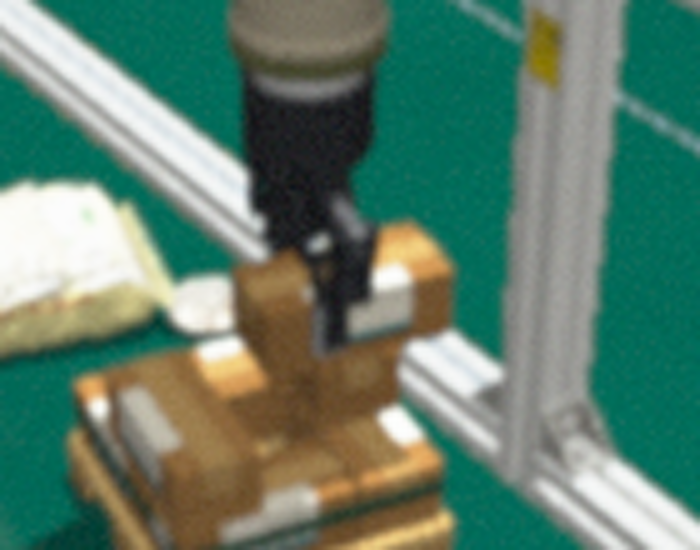

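View pics/top2.png

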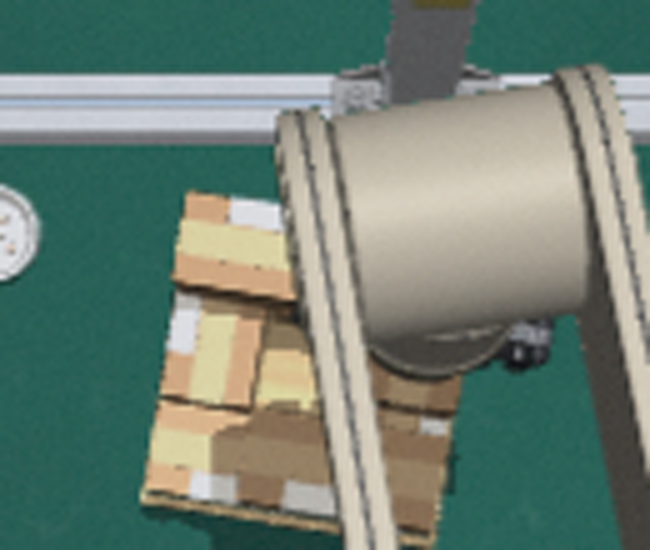

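Scene crop: the carton is held level above gap_a with its label facing right (-y, outward). I'll fit the held carton to check its offset.

```bash
cat > m3.py <<'E'
import pickle,sys
from h import *
ps=pickle.load(open(sys.argv[1],"rb"));x,y,z,w=map(float,sys.argv[2:6]);z/=1e3;w=np.radians(w)
p=ps["scene"]
for free in(0,1):
    ef=(lambda u,p:box_edges((u[0],u[1],z,u[2]),SZ,p["pose"][:3,3])) if free==1 else (lambda u,p:box_edges((u[0],u[1],z,w),SZ,p["pose"][:3,3]))
    for d in((0,0),(.003,.003),(-.003,-.003)):
        r,s=fit([p],[x/1e3+d[0],y/1e3+d[1],w][:2+free],ef,[.001,.001,.01][:2+free],(1.2,.8))
        print("held",np.round(r[:2]*1e3,1),np.round(np.degrees(r[2:]),1),round(s,2))
o=(220,130);im=cv2.resize(p["color"][130:240,220:360,::-1],None,fx=5,fy=5,interpolation=cv2.INTER_CUBIC)
wireframe(p,ef(r,p),im,5,np.array(o));cv2.imwrite("pics/"+sys.argv[6],im)
# scene-only laid fits
for k,v in pickle.load(open("res.pkl","rb")).items():
    if k[0]=="l":
        q=pickle.load(open("p0.pkl","rb"))["scene"]
        r,s=fit([q],v[:2],lambda u,p:box_edges((u[0],u[1],v[2],np.radians(-8.8 if k=="l1" else 171.2)),SZ,p["pose"][:3,3]),[.001,.001],(1.2,.8));print(k,np.round(r*1e3,1),round(s,2))
E
python3 m3.py p2.pkl 502.6 126.1 178.5 80.7 held1.png
```

```text
held [505.1 125.7] [] 14.85
held [505.2 125.6] [] 14.85
held [505.2 125.8] [] 14.85
held [505.2 125.6] [80.6] 14.85
held [505.3 125.6] [80.5] 14.85
held [505.1 125.6] [80.5] 14.85
l1 [420.5 173.1] 16.24
l2 [551.  212.4] 17.42
```

View pics/held1.png

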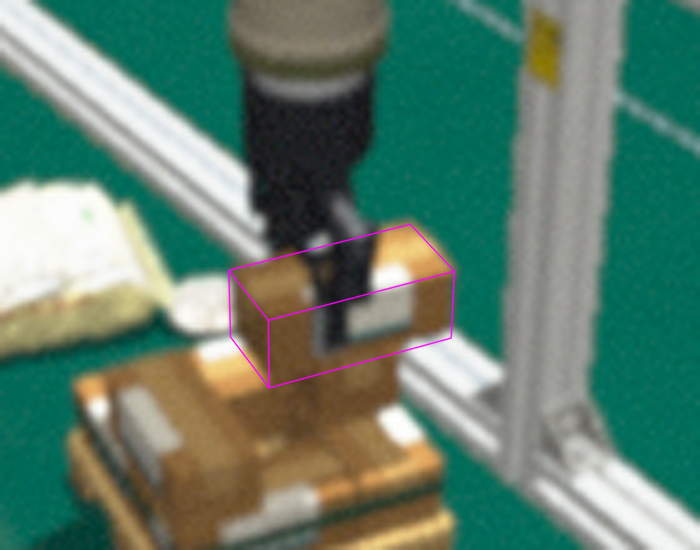

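Request:
{"method": "apply_moves", "body": {
  "hand": [5,5,5,5,5,5,5],
  "slide": [
    [-0.18,0.12,1],
    [0,0,2.0],
    [0,0,1.3],
    [0,0,0],
    [0,0,0],
    [0,0,0],
    [0,0,0]
  ],
  "rot": [
    [0,0,-0.5],
    [0,0,0],
    [0,0,0],
    [0,0,0],
    [0,0,0],
    [0,0,0],
    [0,0,0]
  ]
}}

```text
t: 7.5
ee_pos: [0.4868, 0.1308, 0.1638]
orientation: [0.076, 0.997, 0.0, 0.001]
force: [-0.6, 0.0, -2.7]
gripper_width: 0.66
```

```bash
python3 plan.py 487.7 128.6 160 81.2 3;  python3 - <<'E'
from rig import cams
import pickle
pickle.dump({"scene":cams.snapshot("scene")},open("p3.pkl","wb"))
E
python3 m3.py p3.pkl 506.6 126.1 135.5 81.2 held2.png
```

```text
t 7.5 tcp mm [486.8 130.8 163.8] psi 81.28 tilt [0.1  0.02] F [-0.6  0.  -2.7] w 0.66
rotz/row 0.0 final [487.7 128.6 160. ] 81.3
[[-0.04, -0.07, 0.13], [-0.04, -0.07, 0.13], [-0.05, -0.07, 0.12]]
held [508.  127.2] [] 14.19
held [508.4 127.1] [] 14.18
held [508.1 127.2] [] 14.19
held [508.8 126. ] [86.1] 14.6
held [508.9 126. ] [86.3] 14.6
held [508.6 126.1] [86.1] 14.6
l1 [420.5 173.1] 16.24
l2 [551.  212.4] 17.42
```

View pics/held2.png

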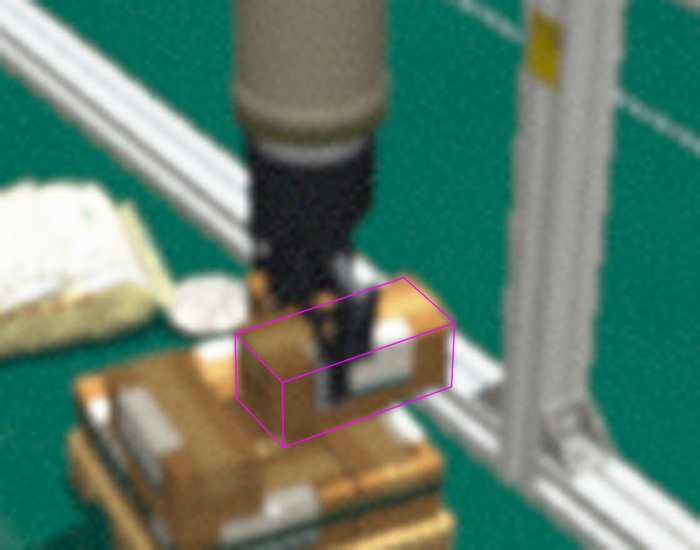

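Request:
{"method": "apply_moves", "body": {
  "hand": [5,5,5,5,5,5,5],
  "slide": [
    [0,-0.1,1.3],
    [0,0,1.5],
    [0,0,1.2],
    [0,0,0.7],
    [0,0,0],
    [0,0,0],
    [0,0,0]
  ],
  "rot": [
    [0,0,0],
    [0,0,0],
    [0,0,0],
    [0,0,0],
    [0,0,0],
    [0,0,0],
    [0,0,0]
  ]
}}

```text
t: 8.25
ee_pos: [0.4865, 0.1299, 0.1164]
orientation: [0.076, 0.997, 0.0, 0.001]
force: [-0.8, 0.0, -3.0]
gripper_width: 0.661
```

```bash
python3 plan.py 487.7 128.6 108.7 81.2 3;  python3 - <<'E'
from rig import cams
import pickle
pickle.dump({"scene":cams.snapshot("scene")},open("p4.pkl","wb"))
E
python3 m3.py p4.pkl 506.6 126.1 90 81.2 held3.png
```

```text
t 8.25 tcp mm [486.5 129.9 116.4] psi 81.29 tilt [0.06 0.01] F [-0.8  0.  -3. ] w 0.661
rotz/row 0.0 final [487.7 128.6 108.7] 81.3
[[-0.05, -0.04, 0.26], [-0.05, -0.03, 0.26], [-0.04, -0.04, 0.25]]
held [508.4 128.2] [] 12.93
held [508.4 128.3] [] 12.93
held [508.4 128.2] [] 12.93
held [507.1 129.2] [77.4] 12.97
held [506.9 129.1] [77.7] 12.97
held [507.5 129.4] [77.1] 12.97
l1 [420.5 173.1] 16.24
l2 [551.  212.4] 17.42
```

View pics/held3.png

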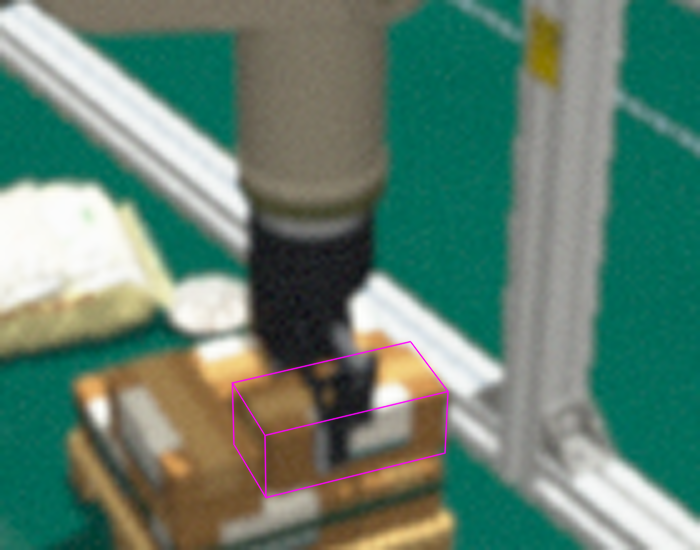

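Request:
{"method": "apply_moves", "body": {
  "hand": [5,5,5,5,5],
  "slide": [
    [0,-0.1,0.2],
    [0,0,0.2],
    [0,0,0.2],
    [0,0,0],
    [0,0,0]
  ],
  "rot": [
    [0,0,0],
    [0,0,0],
    [0,0,0],
    [0,0,0],
    [0,0,0]
  ]
}}

```text
t: 8.8
ee_pos: [0.4857, 0.1288, 0.1097]
orientation: [0.076, 0.997, -0.0, -0.0]
force: [0.7, 0.2, -2.7]
gripper_width: 0.662
```

Request:
{"method": "apply_moves", "body": {
  "hand": [5,5,5],
  "slide": [
    [0,0,0.1],
    [0,0,0],
    [0,0,0]
  ],
  "rot": [
    [0,0,0],
    [0,0,0],
    [0,0,0]
  ]
}}

```text
t: 9.1
ee_pos: [0.4858, 0.1288, 0.1088]
orientation: [0.076, 0.997, -0.0, 0.0]
force: [-0.2, -0.5, -3.1]
gripper_width: 0.66
```

Request:
{"method": "apply_moves", "body": {
  "hand": [5,5,5],
  "slide": [
    [0,0,0.1],
    [0,0,0],
    [0,0,0]
  ],
  "rot": [
    [0,0,0],
    [0,0,0],
    [0,0,0]
  ]
}}

```text
t: 9.4
ee_pos: [0.4859, 0.1288, 0.1088]
orientation: [0.076, 0.997, 0.0, 0.0]
force: [-4.7, -1.1, 6.4]
gripper_width: 0.663
```

Request:
{"method": "apply_moves", "body": {
  "hand": [5,5,5],
  "slide": [
    [0,0,0.05],
    [0,0,0],
    [0,0,0]
  ],
  "rot": [
    [0,0,0],
    [0,0,0],
    [0,0,0]
  ]
}}

```text
t: 9.7
ee_pos: [0.4859, 0.1288, 0.1087]
orientation: [0.076, 0.997, -0.0, 0.0]
force: [-7.9, -1.7, 11.4]
gripper_width: 0.661
```

Request:
{"method": "apply_moves", "body": {
  "hand": [5,5,7,7,7,7],
  "slide": [
    [0,0,-0.1],
    [0,0,0],
    [0,0,0],
    [0,0,0],
    [0,0,0],
    [0,0,0]
  ],
  "rot": [
    [0,0,0],
    [0,0,0],
    [0,0,0],
    [0,0,0],
    [0,0,0],
    [0,0,0]
  ]
}}

```text
t: 10.3
ee_pos: [0.4858, 0.1288, 0.1083]
orientation: [0.076, 0.997, 0.0, 0.0]
force: [-0.6, 0.3, 0.3]
gripper_width: 0.819
```

Request:
{"method": "apply_moves", "body": {
  "hand": [7,7,7,7,7,7,7],
  "slide": [
    [0,0,-0.5],
    [0,0,-2],
    [0,0,-4],
    [0,0,-4],
    [0,0,-3],
    [0,0,0],
    [0,0,0]
  ],
  "rot": [
    [0,0,0],
    [0,0,0],
    [0,0,0],
    [0,0,0],
    [0,0,0],
    [0,0,0],
    [0,0,0]
  ]
}}

```text
t: 11.0
ee_pos: [0.4864, 0.1289, 0.2444]
orientation: [0.076, 0.997, 0.0, 0.001]
force: [-0.4, 0.4, -0.5]
gripper_width: 0.817
```

```bash
python3 plan.py 422.4 -319.3 200 -6.4 14
```

```text
t 11.0 tcp mm [486.4 128.9 244.4] psi 81.29 tilt [0.13 0.02] F [-0.4  0.4 -0.5] w 0.817
rotz/row 6.3 final [ 421.9 -319.   200.4] -6.9
[[-0.0, -3.2, 0.3], [-0.4, -3.2, 0.3], [-0.7, -3.2, 0.3], [-1.1, -3.0, 0.3], [-1.4, -2.9, 0.3], [-1.7, -2.7, 0.3], [-2.0, -2.5, 0.3], [-2.3, -2.3, 0.3], [-2.5, -2.0, 0.3], [-2.7, -1.8, 0.3], [-2.9, -1.4, 0.4], [-3.1, -1.1, 0.3], [-3.2, -0.8, 0.4], [-3.2, -0.5, 0.3]]
```

Request:
{"method": "apply_moves", "body": {
  "hand": [7,7,7,7,7,7,7,8.5,8.5,8.5],
  "slide": [
    [0,-3.2,0],
    [-0.4,-3.2,0.3],
    [-0.7,-3.2,0.3],
    [-1.1,-3.0,0.3],
    [-1.4,-2.9,0.3],
    [-1.7,-2.7,0.3],
    [-2.0,-2.5,0.3],
    [-2.3,-2.3,0.3],
    [-2.5,-2.0,0.5],
    [-2.7,-1.8,0.8]
  ],
  "rot": [
    [0,0,6.3],
    [0,0,6.3],
    [0,0,6.3],
    [0,0,6.3],
    [0,0,6.3],
    [0,0,6.3],
    [0,0,6.3],
    [0,0,6.3],
    [0,0,6.3],
    [0,0,6.3]
  ]
}}

```text
t: 12.0
ee_pos: [0.439, -0.1909, 0.2077]
orientation: [0.588, 0.809, -0.0, -0.001]
force: [-0.1, 0.7, -0.0]
gripper_width: 0.998
```

Request:
{"method": "apply_moves", "body": {
  "hand": [8.5,8.5,8.5,8.5,8.5,8.5,8.5,8.5],
  "slide": [
    [-2.9,-1.4,1.0],
    [-3.1,-1.1,1.5],
    [-3.2,-0.8,1.5],
    [-3.2,-0.5,2.0],
    [0,0,3],
    [0,0,1],
    [0,0,0],
    [0,0,0]
  ],
  "rot": [
    [0,0,6.3],
    [0,0,6.3],
    [0,0,6.3],
    [0,0,6],
    [0,0,0],
    [0,0,0],
    [0,0,0],
    [0,0,0]
  ]
}}

```text
t: 12.8
ee_pos: [0.4215, -0.3185, 0.1095]
orientation: [0.746, 0.666, 0.0, -0.0]
force: [0.2, -0.1, 0.2]
gripper_width: 0.994
```

```bash
python3 plan.py 423.5 -319.8 26 -6.4 3
cat > m4.py <<'E'
import pickle,sys
from h import *
from rig import cams
ps={n:cams.snapshot(n) for n in ("scene","top")}
pickle.dump(ps,open("p5.pkl","wb"))
W=np.radians(-8.8)
for k,x,y,z,w in (("l1",.4215,.1715,.082,W),("l2",.5515,.211,.082,W+np.pi),("a",.5066,.1256,.082,W+np.pi/2),("c2",.4202,-.3392,0,-.11)):
    for ns in (["top"],["scene"],["top","scene"]):
        r,s=fit([ps[n] for n in ns],[x,y,w],lambda u,p:box_edges((u[0],u[1],z,u[2]),SZ,p["pose"][:3,3],bottom=(k!="a")),[.001,.001,.01],(1.2,.8))
        print(k,ns,np.round([r[0]*1e3,r[1]*1e3,np.degrees(r[2])],1),round(s,2))
for n,o,sz,kk in (("top",(228,150),(100,95),6),("scene",(225,165),(95,100),6)):
    p=ps[n];cv2.imwrite(f"pics/{n}5.png",cv2.resize(p["color"][o[1]:o[1]+sz[1],o[0]:o[0]+sz[0],::-1],None,fx=kk,fy=kk,interpolation=cv2.INTER_CUBIC))
p=ps["scene"];cv2.imwrite("pics/scene5b.png",cv2.resize(p["color"][250:400,300:450,::-1],None,fx=4,fy=4,interpolation=cv2.INTER_CUBIC))
E
python3 m4.py
```

```text
t 12.8 tcp mm [ 421.5 -318.5  109.5] psi -6.55 tilt [-0.02  0.03] F [ 0.2 -0.1  0.2] w 0.994
rotz/row -0.0 final [ 423.5 -319.8   26. ] -6.5
[[-0.04, 0.07, 2.78], [-0.03, 0.07, 2.79], [-0.04, 0.08, 2.78]]
l1 ['top'] [420.7 168.4 -11.9] 20.61
l1 ['scene'] [419.8 174.3 -11.1] 15.53
l1 ['top', 'scene'] [420.6 171.8 -11.3] 35.09
l2 ['top'] [549.7 212.1 169.5] 21.12
l2 ['scene'] [513.7 179.2 175.2] 11.19
l2 ['top', 'scene'] [549.4 211.8 169.6] 25.46
a ['top'] [509.4 123.   80. ] 22.18
a ['scene'] [499.3 125.8  78.5] 12.92
a ['top', 'scene'] [500.7 124.6  79.8] 30.64
c2 ['top'] [ 420.5 -340.3   -4.9] 13.29
c2 ['scene'] [ 418.7 -338.8   -6.3] 17.25
c2 ['top', 'scene'] [ 419.3 -339.2   -6. ] 30.16
```

View pics/top5.png

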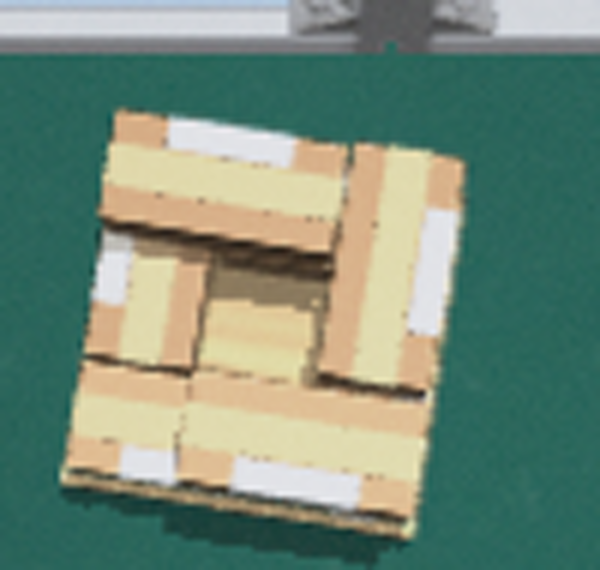

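View pics/scene5.png

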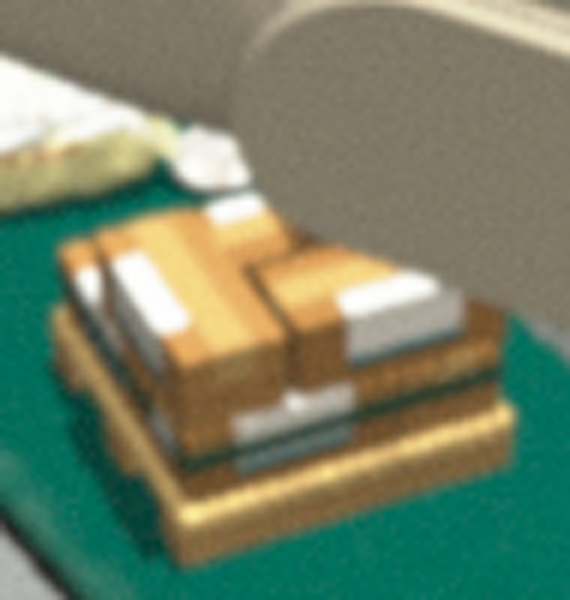

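View pics/scene5b.png

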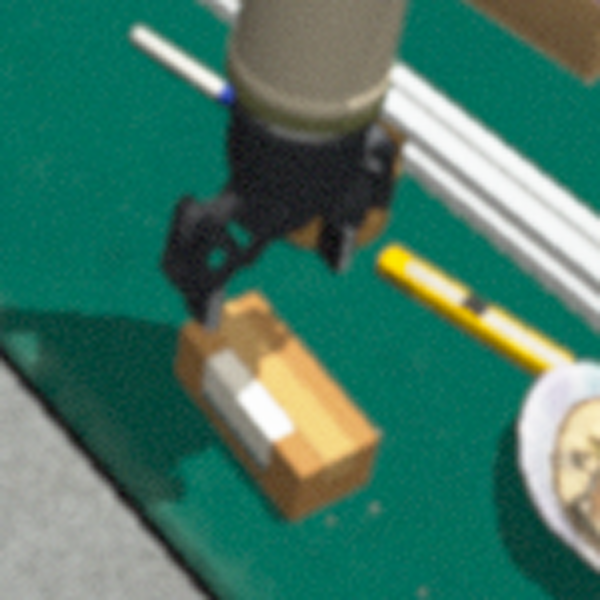

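Top crop: carton a lies along base x with its label on the right (outward), and the laid cartons have not moved. In the scene crop the fingers straddle carton_2's +y half. I'll descend and grip.

Request:
{"method": "apply_moves", "body": {
  "hand": [8.5,8.5,8.5,8.5,8.5,8.5],
  "slide": [
    [-0.1,0.2,2.0],
    [0,0,2.5],
    [0,0,2.3],
    [0,0,1.3],
    [0,0,0],
    [0,0,0]
  ],
  "rot": [
    [0,0,0],
    [0,0,0],
    [0,0,0],
    [0,0,0],
    [0,0,0],
    [0,0,0]
  ]
}}

```text
t: 13.5
ee_pos: [0.4239, -0.3207, 0.0294]
orientation: [0.747, 0.665, 0.0, 0.001]
force: [-0.7, 0.1, 0.5]
gripper_width: 0.996
```

Request:
{"method": "apply_moves", "body": {
  "hand": [6,5,5,5,5,5,5],
  "slide": [
    [0,0,0],
    [0,0,0],
    [0,0,0],
    [0,0,0],
    [0,0,0],
    [0,0,0],
    [0,0,0]
  ],
  "rot": [
    [0,0,0],
    [0,0,0],
    [0,0,0],
    [0,0,0],
    [0,0,0],
    [0,0,0],
    [0,0,0]
  ],
  "squeeze": 60
}}

```text
t: 14.2
ee_pos: [0.4242, -0.3212, 0.0299]
orientation: [0.747, 0.665, 0.0, 0.001]
force: [-0.6, 0.9, 6.0]
gripper_width: 0.66
```

```bash
python3 plan.py 423.5 -319.8 26 -6.4 1
```

```text
t 14.2 tcp mm [ 424.2 -321.2   29.9] psi -6.62 tilt [ 0.11 -0.1 ] F [-0.6  0.9  6. ] w 0.66
rotz/row -0.2 final [ 423.5 -319.8   26. ] -6.4
[[0.13, -0.08, 0.39]]
```

Request:
{"method": "apply_moves", "body": {
  "hand": [5,5,5,5,5,5,5],
  "slide": [
    [0,0,-1],
    [0,0,-3],
    [0,0,-4],
    [0,0,-5],
    [0,0,-4],
    [0,0,-1.5],
    [0,0,0]
  ],
  "rot": [
    [0,0,0],
    [0,0,0],
    [0,0,0],
    [0,0,0],
    [0,0,0],
    [0,0,0],
    [0,0,0]
  ]
}}

```text
t: 14.9
ee_pos: [0.4244, -0.3215, 0.2166]
orientation: [0.747, 0.665, 0.0, 0.003]
force: [1.2, -0.1, -2.5]
gripper_width: 0.66
```

```bash
python3 plan.py 486 253.3 215 -98.8 18
```

```text
t 14.9 tcp mm [ 424.4 -321.5  216.6] psi -6.61 tilt [ 0.25 -0.22] F [ 1.2 -0.1 -2.5] w 0.66
rotz/row 5.1 final [486.4 253.7 214.6] -98.4
[[3.2, -0.0, 0.0], [3.2, -0.3, 0.0], [3.2, -0.6, 0.0], [3.1, -0.9, 0.0], [3.0, -1.1, 0.0], [2.9, -1.4, 0.0], [2.7, -1.7, 0.0], [2.6, -1.9, 0.0], [2.4, -2.1, 0.0], [2.2, -2.3, 0.0], [2.0, -2.5, 0.0], [1.8, -2.7, 0.0], [1.5, -2.8, 0.0], [1.3, -3.0, 0.0], [1.0, -3.1, 0.0], [0.7, -3.1, 0.1], [0.4, -3.2, 0.0], [0.2, -3.2, 0.1]]
```

Request:
{"method": "apply_moves", "body": {
  "hand": [5,5,5,5,5,5,5,5,5],
  "slide": [
    [3.2,0,0.0],
    [3.2,-0.3,0.0],
    [3.2,-0.6,0.0],
    [3.1,-0.9,0.0],
    [3.0,-1.1,0.0],
    [2.9,-1.4,0.0],
    [2.7,-1.7,0.0],
    [2.6,-1.9,0.0],
    [2.4,-2.1,0.0]
  ],
  "rot": [
    [0,0,5.1],
    [0,0,5.1],
    [0,0,5.1],
    [0,0,5.1],
    [0,0,5.1],
    [0,0,5.1],
    [0,0,5.1],
    [0,0,5.1],
    [0,0,5.1]
  ]
}}

```text
t: 15.8
ee_pos: [0.4527, -0.0313, 0.2102]
orientation: [0.948, 0.32, -0.002, -0.001]
force: [0.1, -0.3, -2.5]
gripper_width: 0.659
```

Request:
{"method": "apply_moves", "body": {
  "hand": [5,5,5,5,5,5,5,5,5],
  "slide": [
    [2.2,-2.3,0.0],
    [2.0,-2.5,0.0],
    [1.8,-2.7,0.0],
    [1.5,-2.8,0.0],
    [1.3,-3.0,0.0],
    [1.0,-3.1,0.0],
    [0.7,-3.1,0],
    [0.4,-3.2,0.0],
    [0.2,-3.2,0]
  ],
  "rot": [
    [0,0,5.1],
    [0,0,5.1],
    [0,0,5.1],
    [0,0,5.1],
    [0,0,5.1],
    [0,0,5.1],
    [0,0,5.1],
    [0,0,5.1],
    [0,0,5.1]
  ]
}}

```text
t: 16.7
ee_pos: [0.4836, 0.2556, 0.2098]
orientation: [0.997, -0.075, -0.002, 0.001]
force: [0.8, 0.6, -2.0]
gripper_width: 0.66
```

Request:
{"method": "apply_moves", "body": {
  "hand": [5,5,5],
  "slide": [
    [0,0,0],
    [0,0,0],
    [0,0,0]
  ],
  "rot": [
    [0,0,0],
    [0,0,0],
    [0,0,0]
  ]
}}

```text
t: 17.0
ee_pos: [0.4843, 0.2538, 0.2113]
orientation: [0.997, -0.073, -0.001, 0.001]
force: [0.4, 0.6, -1.1]
gripper_width: 0.659
```

```bash
python3 plan.py 486 253.3 170 -98.8 3;  python3 - <<'E'
from rig import cams
import cv2,pickle
P={}
for n,(x,y,w,h) in {"top":(200,130,130,110),"scene":(200,130,140,110)}.items():
    p=cams.snapshot(n);P[n]=p;cv2.imwrite(f"pics/{n}6.png",cv2.resize(p["color"][y:y+h,x:x+w,::-1],None,fx=5,fy=5,interpolation=cv2.INTER_CUBIC))
pickle.dump(P,open("p6.pkl","wb"))
E
```

```text
t 17.0 tcp mm [484.3 253.8 211.3] psi -98.38 tilt [-0.16 -0.09] F [ 0.4  0.6 -1.1] w 0.659
rotz/row 0.1 final [486.  253.3 170. ] -98.7
[[0.06, 0.01, 1.38], [0.06, 0.01, 1.38], [0.05, 0.01, 1.37]]
```

View pics/scene6.png

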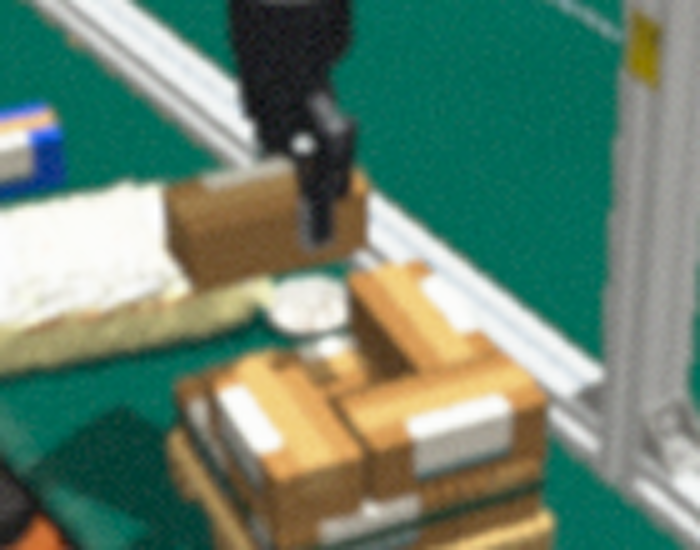

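View pics/top6.png

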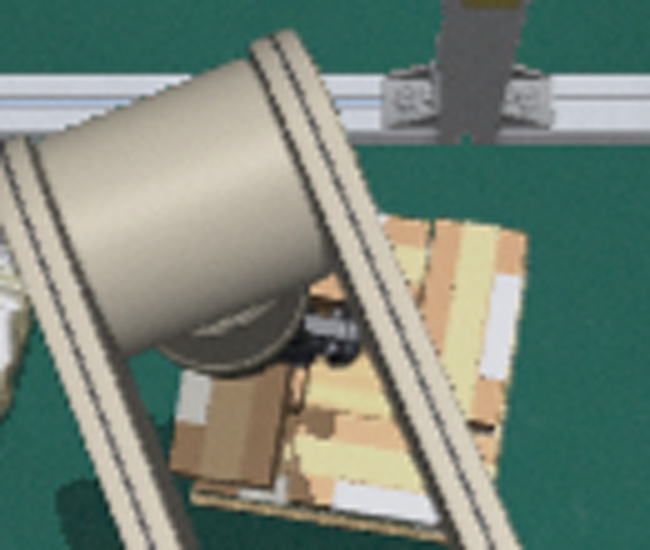

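Scene crop: the second carton is held level with its label on the far side (+y). Carton a is clearly visible. I'll fit everything in this view.

```bash
cat > m5.py <<'E'
import pickle,sys
from h import *
ps=pickle.load(open(sys.argv[1],"rb"));hz=float(sys.argv[2])/1e3;hw=np.radians(float(sys.argv[3]));hx,hy=float(sys.argv[4])/1e3,float(sys.argv[5])/1e3
W=np.radians(-8.8);B=np.array([.4864,.191])
R=np.array([[np.cos(W),-np.sin(W)],[np.sin(W),np.cos(W)]])
L=(("l1",.4215,.1715,.082,W),("l2",.5515,.211,.082,W+np.pi),("a",.5076,.1256,.082,W+np.pi/2),("held",hx,hy,hz,hw))
p=ps["scene"];im=cv2.resize(p["color"][130:240,200:340,::-1],None,fx=5,fy=5,interpolation=cv2.INTER_CUBIC)
for k,x,y,z,w in L:
    for fw in(0,1):
        ef=lambda u,p:box_edges((u[0],u[1],z,u[2] if fw else w),SZ,p["pose"][:3,3],bottom=k!="a")
        r,s=fit([p],[x,y,w][:2+fw],ef,[.001,.001,.01][:2+fw],(1.2,.8))
        print(k,np.round(r[:2]*1e3,1),np.round(np.degrees(r[2:]),1),round(s,2),"base frame",np.round((R.T@(r[:2]-B))*1e3,1))
    wireframe(p,box_edges((r[0],r[1],z,r[2]),SZ,p["pose"][:3,3]),im,5,np.array((200,130)))
cv2.imwrite("pics/"+sys.argv[6],im)
E
python3 m5.py p6.pkl 181.4 -98.4 466.2 256.4 held4.png
```

```text
l1 [418.  173.1] [] 14.75 base frame [-64.9 -28.1]
l1 [419.3 173.6] [-10.6] 14.83 base frame [-63.7 -27.4]
l2 [550.7 209.1] [] 14.68 base frame [60.8 27.7]
l2 [550.1 209.2] [169.6] 14.7 base frame [60.2 27.7]
a [510.1 125.6] [] 18.88 base frame [ 33.4 -61. ]
a [509.9 126.1] [83.3] 19.06 base frame [ 33.2 -60.5]
held [464.6 261.6] [] 16.32 base frame [-32.4  66.4]
held [462.2 261. ] [-107.9] 16.4 base frame [-34.6  65.4]
```

View pics/held4.png

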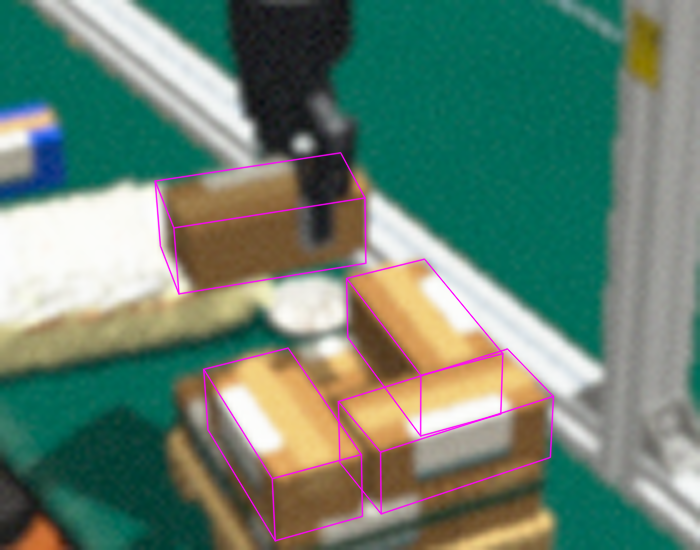

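Run:
```python
import pickle
from h import *
ps=pickle.load(open("p6.pkl","rb"));p=ps["scene"]
W=np.radians(-8.8);B=np.array([.4864,.191])
R=np.array([[np.cos(W),-np.sin(W)],[np.sin(W),np.cos(W)]])
o=(230,175);im=cv2.resize(p["color"][175:245,230:315,::-1],None,fx=9,fy=9,interpolation=cv2.INTER_CUBIC);raw=im.copy()
for b,w in(((-.0615,-.03),W),((.0615,.03),W+np.pi),((.03,-.0615),W+np.pi/2)):
    c=B+R@np.array(b);wireframe(p,box_edges((c[0],c[1],.082,w),SZ,p["pose"][:3,3]),im,9,np.array(o))
cv2.imwrite("pics/nomA.png",im);cv2.imwrite("pics/rawA.png",raw)
```

```text
(no output)
```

View pics/nomA.png

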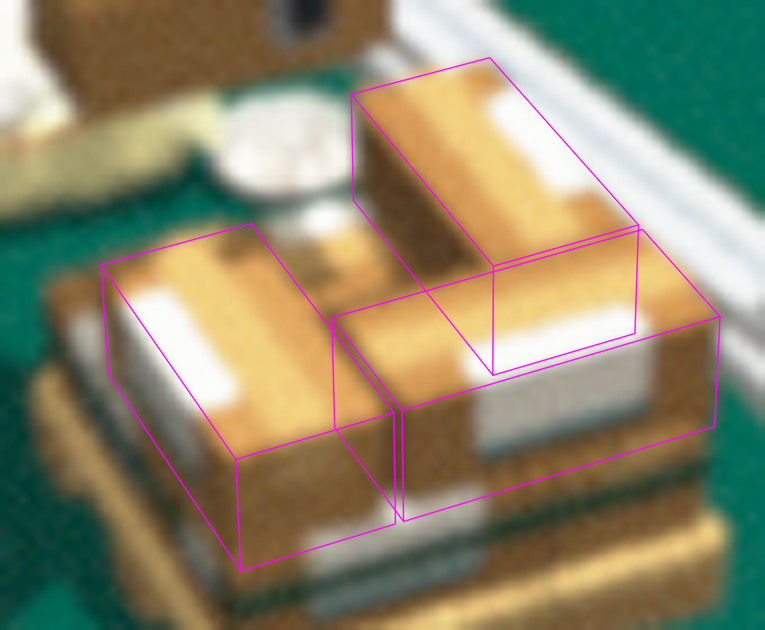

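View pics/rawA.png

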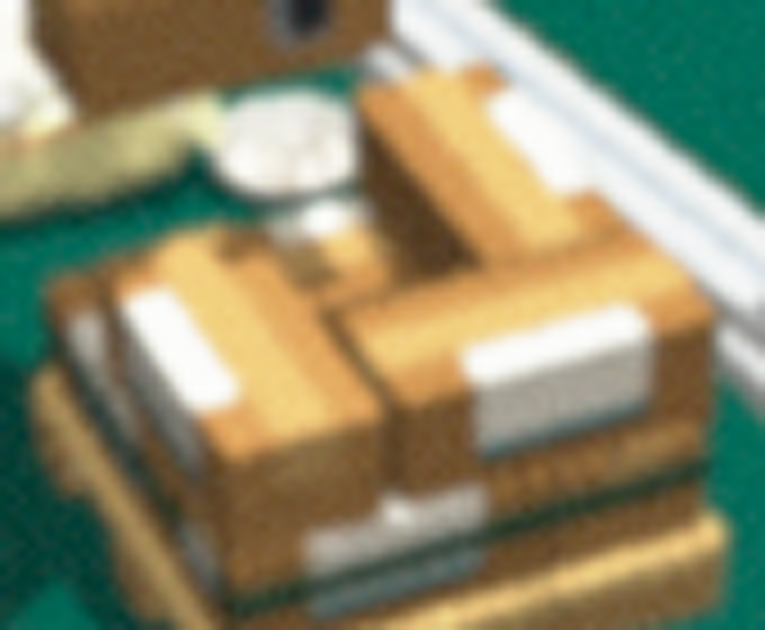

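Run:
```python
import pickle
from h import *
p0=pickle.load(open("p0.pkl","rb"))["scene"];p6=pickle.load(open("p6.pkl","rb"))["scene"]
print(np.abs(p0["pose"]-p6["pose"]).max(),p0["fx"]-p6["fx"],p0["cx"]-p6["cx"])
a=p0["color"][175:245,230:315,::-1];b=p6["color"][175:245,230:315,::-1]
cv2.imwrite("pics/cmp.png",np.hstack([cv2.resize(q,None,fx=4.6,fy=4.6,interpolation=cv2.INTER_CUBIC) for q in(a,b)]))
t0=pickle.load(open("p0.pkl","rb"))["top"];t5=pickle.load(open("p5.pkl","rb"))["top"];s5=pickle.load(open("p5.pkl","rb"))["scene"]
def sh(A,B,x0,y0,x1,y1):
    f=lambda q:cv2.cvtColor(q["color"],cv2.COLOR_RGB2GRAY)[y0:y1,x0:x1].astype(np.float32)
    w=cv2.createHanningWindow((x1-x0,y1-y0),cv2.CV_32F)
    return np.round(cv2.phaseCorrelate(f(A),f(B),w),2)
for n,B in(("p5",s5),("p6",p6)):
    print(n,"l1",sh(p0,B,236,198,276,240),"l2",sh(p0,B,268,178,302,205),"ply",sh(p0,B,255,228,315,262),"cart edge",sh(p0,B,230,225,262,262),"blue",sh(p0,B,175,145,220,175),"post",sh(p0,B,310,140,370,230))
print("top l1",sh(t0,t5,256,208,300,240),"l2",sh(t0,t5,242,162,286,196),"ply",sh(t0,t5,236,215,300,245))
```

```text
0.0 0.0 0.0Traceback (most recent call last):
  File "<stdin>", line 13, in <module>
  File "<stdin>", line 11, in sh
    return _wrapfunc(a, 'round', decimals=decimals, out=out)
    return _wrapit(obj, method, *args, **kwds)
    conv = _array_converter(obj)
ValueError: setting an array element with a sequence. The requested array has an inhomogeneous shape after 1 dimensions. The detected shape was (2,) + inhomogeneous part.
```

View pics/cmp.png

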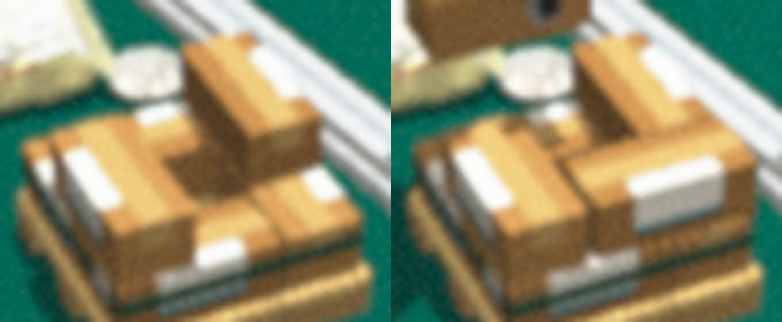

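```bash
cat > ov.py <<'E'
import pickle,sys
from h import *
# file, tcpx tcpy tcpz psi offset gripH out
f=sys.argv[1];tx,ty,tz,psi,off,gh=map(float,sys.argv[2:8]);out=sys.argv[8]
ps=pickle.load(open(f,"rb"));w=np.radians(psi)
o3=(tx-off*-np.sin(w),ty-off*np.cos(w));pose=(o3[0]/1e3,o3[1]/1e3,(tz-gh)/1e3,w);print(pose)
ims=[]
for n in ps:
    p=ps[n];c=proj(p,np.array([[pose[0],pose[1],pose[2]+.024]]))[0]
    o=np.int32(c-[28,28]);im=cv2.resize(p["color"][o[1]:o[1]+56,o[0]:o[0]+56,::-1],None,fx=7,fy=7,interpolation=cv2.INTER_CUBIC)
    im2=im.copy();wireframe(p,box_edges(pose,SZ,p["pose"][:3,3]),im2,7,o);ims+=[im2] if len(ps)>1 else [im,im2]
cv2.imwrite("pics/"+out,np.hstack(ims))
E
python3 ov.py p6.pkl 484.3 253.8 211.3 -98.4 19 29.9 ov6.png
```

```text
(np.float64(0.4655038256737032), np.float64(0.25657557754268584), 0.1814, np.float64(-1.7174039839624204))
```

View pics/ov6.png

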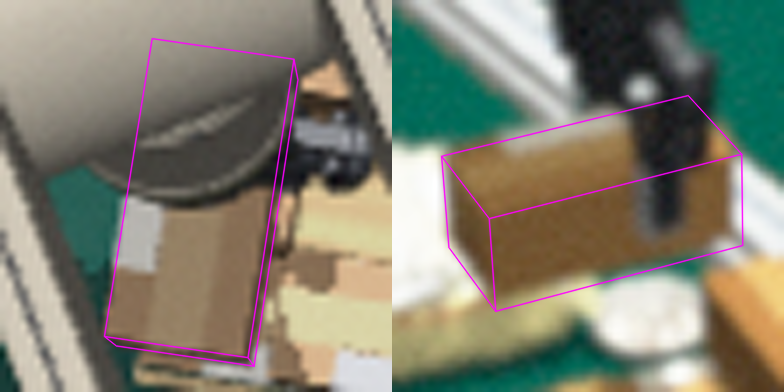

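Request:
{"method": "apply_moves", "body": {
  "hand": [5,5,5,5,5,5,5],
  "slide": [
    [0,-0.07,1.5],
    [0,0,2.5],
    [0,0,0.5],
    [0,0,0],
    [0,0,0],
    [0,0,0],
    [0,0,0]
  ],
  "rot": [
    [0,0,0.4],
    [0,0,0],
    [0,0,0],
    [0,0,0],
    [0,0,0],
    [0,0,0],
    [0,0,0]
  ]
}}

```text
t: 17.8
ee_pos: [0.486, 0.2558, 0.1694]
orientation: [0.997, -0.077, 0.001, -0.0]
force: [0.2, -0.3, -2.2]
gripper_width: 0.66
```

```bash
python3 plan.py 484.5 254.4 120 -98.8 3;  python3 - <<'E'
from rig import cams
import cv2,pickle
from h import *
P={n:cams.snapshot(n) for n in("top","scene")}
pickle.dump(P,open("p7.pkl","wb"))
W=np.radians(-8.8);B=np.array([.4864,.191]);R=np.array([[np.cos(W),-np.sin(W)],[np.sin(W),np.cos(W)]])
p=P["scene"];o=(222,160);im=cv2.resize(p["color"][160:235,222:310,::-1],None,fx=9,fy=8,interpolation=cv2.INTER_CUBIC)
cv2.imwrite("pics/scene7.png",im)
E
python3 ov.py p7.pkl 484.5 254.4 166 -98.8 19 29.9 ov7.png
```

```text
t 17.8 tcp mm [486.  255.8 169.4] psi -98.82 tilt [0.1  0.04] F [ 0.2 -0.3 -2.2] w 0.66
rotz/row -0.0 final [484.5 254.4 120. ] -98.8
[[-0.04, 0.05, 1.65], [-0.04, 0.05, 1.65], [-0.04, 0.06, 1.64]]
(np.float64(0.46572366075251553), np.float64(0.2573067308893967), 0.1361, np.float64(-1.7243853009703975))
```

View pics/scene7.png

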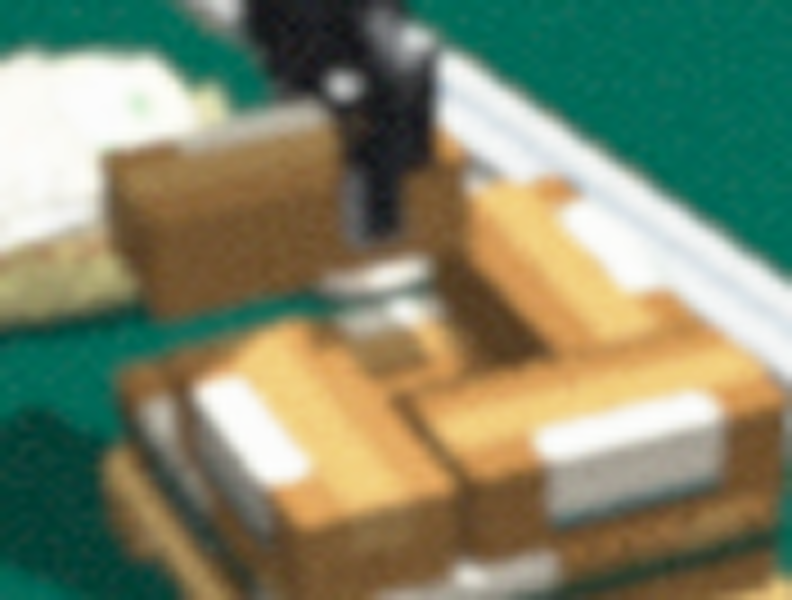

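View pics/ov7.png

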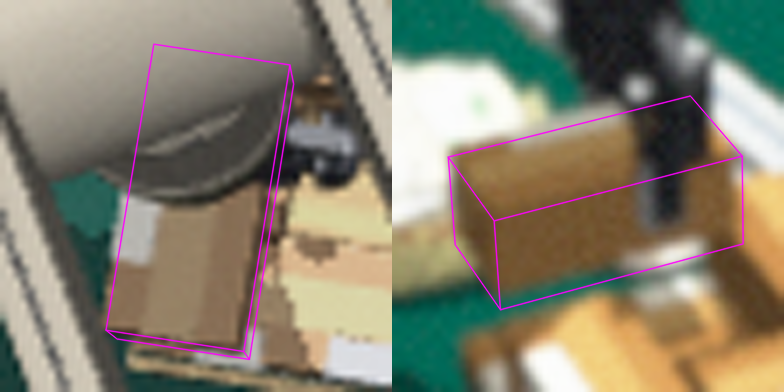

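Request:
{"method": "apply_moves", "body": {
  "hand": [5,5,5,5,5],
  "slide": [
    [-0.13,0.08,0.3],
    [0,0,0.3],
    [0,0,0.3],
    [0,0,0.5],
    [0,0,0.3]
  ],
  "rot": [
    [0,0,0],
    [0,0,0],
    [0,0,0],
    [0,0,0],
    [0,0,0]
  ]
}}

```text
t: 18.4
ee_pos: [0.4836, 0.2548, 0.1505]
orientation: [0.997, -0.077, -0.0, 0.0]
force: [-0.6, 0.3, -1.1]
gripper_width: 0.658
```

Request:
{"method": "apply_moves", "body": {
  "hand": [5,5,5,5,5],
  "slide": [
    [0,0,0.5],
    [0,0,0.5],
    [0,0,0.5],
    [0,0,0],
    [0,0,0]
  ],
  "rot": [
    [0,0,0],
    [0,0,0],
    [0,0,0],
    [0,0,0],
    [0,0,0]
  ]
}}

```text
t: 18.9
ee_pos: [0.4838, 0.2549, 0.1361]
orientation: [0.997, -0.077, -0.0, 0.0]
force: [0.0, -0.3, -1.7]
gripper_width: 0.656
```

```bash
python3 plan.py 484.5 254.4 112 -98.8 3;  python3 - <<'E'
from rig import cams
import cv2,pickle
from h import *
P={n:cams.snapshot(n) for n in("top","scene")}
pickle.dump(P,open("p8.pkl","wb"))
p=P["scene"];im=cv2.resize(p["color"][160:235,222:310,::-1],None,fx=9,fy=8,interpolation=cv2.INTER_CUBIC)
cv2.imwrite("pics/scene8.png",im)
E
```

```text
t 18.9 tcp mm [483.8 254.9 136.1] psi -98.82 tilt [-0.02 -0.01] F [ 0.  -0.3 -1.7] w 0.656
rotz/row -0.0 final [484.5 254.4 112. ] -98.8
[[0.03, 0.01, 0.8], [0.02, 0.01, 0.81], [0.03, 0.02, 0.8]]
```

View pics/scene8.png

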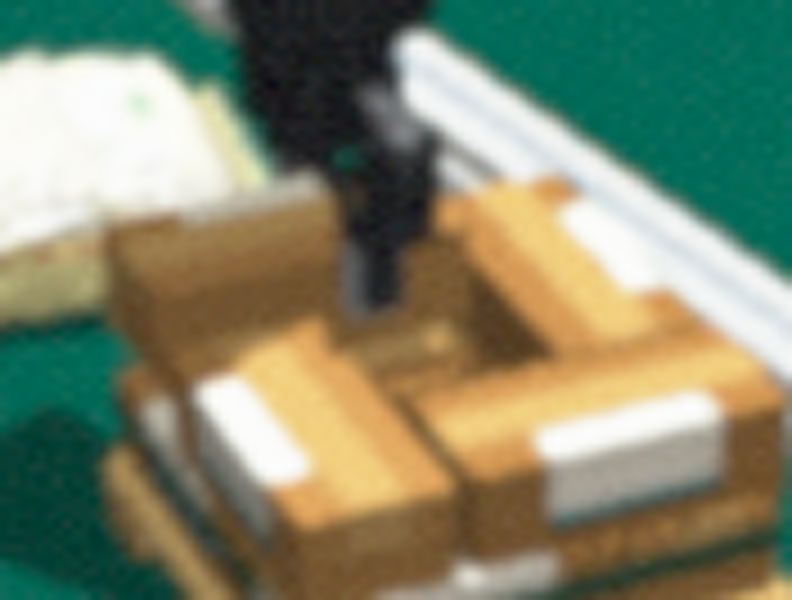

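Request:
{"method": "apply_moves", "body": {
  "hand": [5,5,5,5,5,5,5],
  "slide": [
    [0,0,0.6],
    [0,0,0.6],
    [0,0,0.5],
    [0,0,0.3],
    [0,0,0.1],
    [0,0,0],
    [0,0,0]
  ],
  "rot": [
    [0,0,0],
    [0,0,0],
    [0,0,0],
    [0,0,0],
    [0,0,0],
    [0,0,0],
    [0,0,0]
  ]
}}

```text
t: 19.7
ee_pos: [0.4841, 0.255, 0.1155]
orientation: [0.997, -0.077, 0.0, -0.0]
force: [-0.2, -0.1, -2.8]
gripper_width: 0.663
```

Request:
{"method": "apply_moves", "body": {
  "hand": [5,5,5,5],
  "slide": [
    [0,0,0.1],
    [0,0,0.1],
    [0,0,0],
    [0,0,0]
  ],
  "rot": [
    [0,0,0],
    [0,0,0],
    [0,0,0],
    [0,0,0]
  ]
}}

```text
t: 20.1
ee_pos: [0.4839, 0.255, 0.1133]
orientation: [0.997, -0.077, -0.0, 0.0]
force: [-0.5, 0.0, -2.9]
gripper_width: 0.659
```

Request:
{"method": "apply_moves", "body": {
  "hand": [5,5,5],
  "slide": [
    [0,0,0.1],
    [0,0,0],
    [0,0,0]
  ],
  "rot": [
    [0,0,0],
    [0,0,0],
    [0,0,0]
  ]
}}

```text
t: 20.4
ee_pos: [0.4839, 0.2549, 0.1123]
orientation: [0.997, -0.077, -0.0, 0.0]
force: [-0.3, 0.3, -1.9]
gripper_width: 0.658
```

Request:
{"method": "apply_moves", "body": {
  "hand": [5,5,5],
  "slide": [
    [0,0,0.06],
    [0,0,0],
    [0,0,0]
  ],
  "rot": [
    [0,0,0],
    [0,0,0],
    [0,0,0]
  ]
}}

```text
t: 20.7
ee_pos: [0.484, 0.255, 0.112]
orientation: [0.997, -0.077, 0.0, -0.0]
force: [-2.2, -1.3, 2.7]
gripper_width: 0.657
```

Request:
{"method": "apply_moves", "body": {
  "hand": [7,7,7,7,7],
  "slide": [
    [0,0,0],
    [0,0,0],
    [0,0,0],
    [0,0,0],
    [0,0,-0.3]
  ],
  "rot": [
    [0,0,0],
    [0,0,0],
    [0,0,0],
    [0,0,0],
    [0,0,0]
  ]
}}

```text
t: 21.2
ee_pos: [0.4835, 0.2548, 0.1143]
orientation: [0.997, -0.077, -0.0, 0.0]
force: [0.2, -0.3, 0.7]
gripper_width: 0.821
```

Request:
{"method": "apply_moves", "body": {
  "hand": [7,7,7,7,7,7,7],
  "slide": [
    [0,0,-0.5],
    [0,0,-2],
    [0,0,-4],
    [0,0,-4],
    [0,0,-3],
    [0,0,0],
    [0,0,0]
  ],
  "rot": [
    [0,0,0],
    [0,0,0],
    [0,0,0],
    [0,0,0],
    [0,0,0],
    [0,0,0],
    [0,0,0]
  ]
}}

```text
t: 21.9
ee_pos: [0.4845, 0.2552, 0.251]
orientation: [0.997, -0.077, 0.001, -0.001]
force: [-0.7, 0.0, -1.0]
gripper_width: 0.821
```

```bash
python3 plan.py 300 500 249 -98.8 10
```

```text
t 21.9 tcp mm [484.5 255.2 251. ] psi -98.81 tilt [0.14 0.06] F [-0.7  0.  -1. ] w 0.821
rotz/row -0.0 final [299.9 500.4 249. ] -98.8
[[-2.2, -2.1, 0.0], [-2.2, -2.1, 0.0], [-2.2, -2.1, 0.0], [-2.2, -2.2, 0.0], [-2.2, -2.1, 0.0], [-2.2, -2.2, 0.0], [-2.2, -2.1, 0.1], [-2.2, -2.2, 0.0], [-2.2, -2.1, 0.1], [-2.2, -2.2, 0.0]]
```

```bash
python3 plan.py 300 490 249 -50 10
```

```text
t 21.9 tcp mm [484.5 255.2 251. ] psi -98.81 tilt [0.14 0.06] F [-0.7  0.  -1. ] w 0.821
rotz/row -4.9 final [300.2 489.6 249. ] -49.8
[[-2.2, -2.0, 0.0], [-2.0, -2.2, 0.0], [-1.8, -2.4, 0.0], [-1.6, -2.5, 0.0], [-1.4, -2.7, 0.0], [-1.1, -2.8, 0.0], [-0.9, -2.8, 0.1], [-0.7, -2.9, 0.0], [-0.4, -3.0, 0.1], [-0.1, -2.9, 0.0]]
```

Request:
{"method": "apply_moves", "body": {
  "hand": [7,7,7,7,7,7,7,7,7,7],
  "slide": [
    [-2.2,-2.0,0.0],
    [-2.0,-2.2,0.0],
    [-1.8,-2.4,0.0],
    [-1.6,-2.5,0.0],
    [-1.4,-2.7,0.0],
    [-1.1,-2.8,0.0],
    [-0.9,-2.8,0],
    [-0.7,-2.9,0.0],
    [-0.4,-3.0,0],
    [-0.1,-2.9,0.0]
  ],
  "rot": [
    [0,0,-4.9],
    [0,0,-4.9],
    [0,0,-4.9],
    [0,0,-4.9],
    [0,0,-4.9],
    [0,0,-4.9],
    [0,0,-4.9],
    [0,0,-4.9],
    [0,0,-4.9],
    [0,0,-4.9]
  ]
}}

```text
t: 22.9
ee_pos: [0.2981, 0.4895, 0.2476]
orientation: [0.939, 0.345, -0.001, 0.001]
force: [-0.4, -0.5, 0.5]
gripper_width: 0.819
```

Run:
```python
from rig import cams
import pickle
from h import *
P={n:cams.snapshot(n) for n in("top","scene")}
pickle.dump(P,open("p9.pkl","wb"))
for n,o,sz,kk in (("top",(228,150),(95,95),6),("scene",(225,165),(95,100),6)):
    cv2.imwrite(f"pics/{n}9.png",cv2.resize(P[n]["color"][o[1]:o[1]+sz[1],o[0]:o[0]+sz[0],::-1],None,fx=kk,fy=kk,interpolation=cv2.INTER_CUBIC))
cv2.imwrite("pics/scene9f.png",P["scene"]["color"][...,::-1]);cv2.imwrite("pics/top9f.png",P["top"]["color"][...,::-1])
W=np.radians(-8.8);B=np.array([.4864,.191]);R=np.array([[np.cos(W),-np.sin(W)],[np.sin(W),np.cos(W)]])
for k,b,dw in(("l1",(-.0615,-.03),0),("l2",(.0615,.03),np.pi),("a",(.03,-.0615),np.pi/2),("b",(-.03,.0615),-np.pi/2)):
    c=B+R@np.array(b)
    for ns in (["top"],["scene"],["top","scene"]):
        r,s=fit([P[n] for n in ns],[c[0],c[1],W+dw],lambda u,p:box_edges((u[0],u[1],.082,u[2]),SZ,p["pose"][:3,3],bottom=False),[.001,.001,.01],(1.2,.8))
        print(k,ns,np.round(R.T@(r[:2]-B)*1e3-np.array(b)*1e3,1),np.round(np.degrees(r[2]-W-dw),1),round(s,2))
```

```text
l1 ['top'] [ 0.1 -1.1] -2.9 22.52
l1 ['scene'] [-2.6 -1.4] -1.5 20.64
l1 ['top', 'scene'] [-1.  -1.1] -2.0 42.14
l2 ['top'] [1.1 0.7] -0.5 23.4
l2 ['scene'] [-2.8  2.3] 3.3 13.3
l2 ['top', 'scene'] [1.3 0.7] -1.3 36.23
a ['top'] [ 3.  -2.2] -1.2 22.08
a ['scene'] [3.1 1.5] 1.6 19.39
a ['top', 'scene'] [ 3.4 -1.7] -1.0 40.8
b ['top'] [-0.9  4. ] -0.7 24.69
b ['scene'] [-2.7  6.1] -0.5 16.34
b ['top', 'scene'] [-2.2  4.3] -0.4 40.47
```

View pics/top9.png

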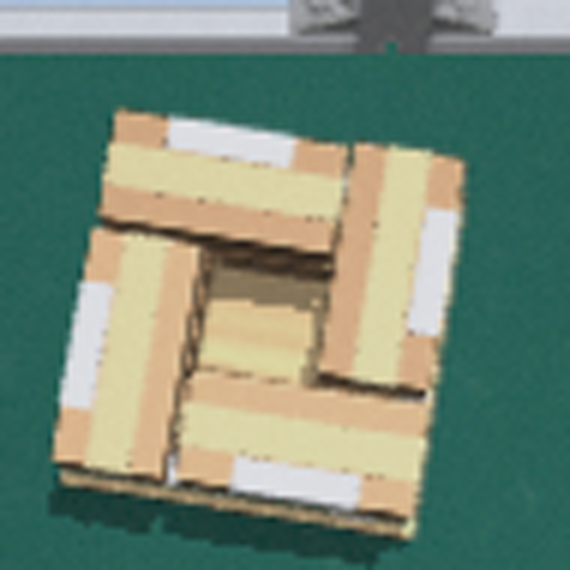

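View pics/scene9.png

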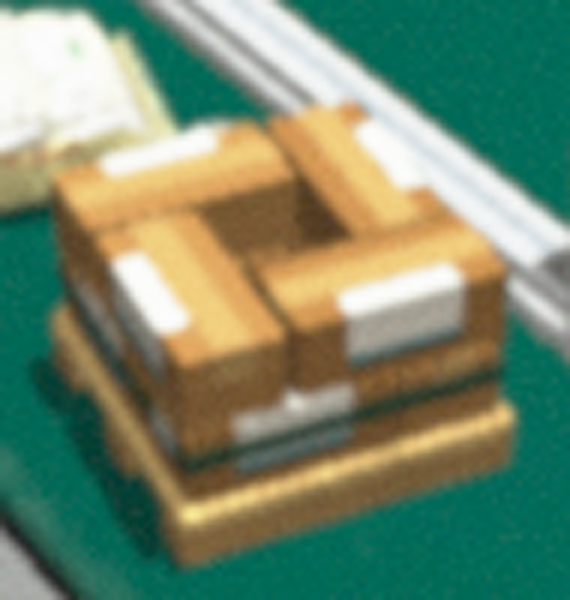

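View pics/top9f.png

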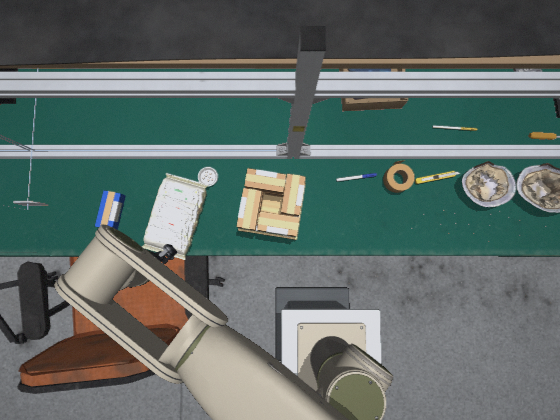

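Top crop: a neat pinwheel, labels outward, bystanders unmoved. Carton b shows a gap of about 7 mm to laid_1 near (172,475), and carton a sits about 3 mm too far along +x. There is plenty of time, so I'll regrip each, lift it a few millimetres and correct it.

```bash
python3 plan.py 484 255 250 -98.8 10
```

```text
t 23.0 tcp mm [296.7 490.8 247.5] psi -49.48 tilt [-0.16 -0.1 ] F [ 0.5  0.4 -0.2] w 0.818
rotz/row 4.9 final [484.1 254.6 249.5] -98.5
[[-0.1, 3.0, -0.0], [0.1, 3.0, -0.0], [0.4, 3.0, -0.0], [0.7, 2.9, -0.0], [0.9, 2.9, -0.0], [1.2, 2.8, -0.0], [1.4, 2.7, -0.1], [1.6, 2.5, -0.0], [1.8, 2.4, -0.1], [2.0, 2.3, -0.0]]
```

Request:
{"method": "apply_moves", "body": {
  "hand": [7,7,7,7,7,7,7,7,7,7],
  "slide": [
    [-0.1,3.0,0],
    [0.1,3.0,0],
    [0.4,3.0,0],
    [0.7,2.9,0],
    [0.9,2.9,0],
    [1.2,2.8,0],
    [1.4,2.7,-0.1],
    [1.6,2.5,0],
    [1.8,2.4,-0.1],
    [2.0,2.3,0]
  ],
  "rot": [
    [0,0,4.9],
    [0,0,4.9],
    [0,0,4.9],
    [0,0,4.9],
    [0,0,4.9],
    [0,0,4.9],
    [0,0,4.9],
    [0,0,4.9],
    [0,0,4.9],
    [0,0,4.9]
  ]
}}

```text
t: 24.0
ee_pos: [0.4858, 0.2501, 0.2502]
orientation: [0.997, -0.079, -0.001, 0.001]
force: [-0.4, -0.1, -0.1]
gripper_width: 0.82
```

Request:
{"method": "apply_moves", "body": {
  "hand": [7,7,7,7,7],
  "slide": [
    [0,0,0],
    [0,0,2],
    [0,0,2],
    [0,0,0],
    [0,0,0]
  ],
  "rot": [
    [0,0,0],
    [0,0,0],
    [0,0,0],
    [0,0,0],
    [0,0,0]
  ]
}}

```text
t: 24.5
ee_pos: [0.4848, 0.2518, 0.2109]
orientation: [0.997, -0.077, -0.001, 0.001]
force: [0.2, 0.8, 0.9]
gripper_width: 0.818
```

```bash
python3 plan.py 484 255 114 -98.8 3
```

```text
t 24.5 tcp mm [484.8 251.8 210.9] psi -98.8 tilt [-0.13 -0.05] F [0.2 0.8 0.9] w 0.818
rotz/row 0.0 final [484. 255. 114.] -98.8
[[-0.04, -0.1, 3.23], [-0.04, -0.1, 3.23], [-0.04, -0.1, 3.23]]
```

Request:
{"method": "apply_moves", "body": {
  "hand": [7,7,7,7,7,7],
  "slide": [
    [-0.1,-0.3,1.0],
    [0,0,2.5],
    [0,0,2.5],
    [0,0,2.2],
    [0,0,1.2],
    [0,0,0]
  ],
  "rot": [
    [0,0,0],
    [0,0,0],
    [0,0,0],
    [0,0,0],
    [0,0,0],
    [0,0,0]
  ]
}}

```text
t: 25.1
ee_pos: [0.4839, 0.255, 0.116]
orientation: [0.997, -0.077, -0.001, 0.001]
force: [-0.5, 0.4, -0.1]
gripper_width: 0.823
```

Request:
{"method": "apply_moves", "body": {
  "hand": [5,5,5,5,5],
  "slide": [
    [0,0,0],
    [0,0,0],
    [0,0,0],
    [0,0,0],
    [0,0,0]
  ],
  "rot": [
    [0,0,0],
    [0,0,0],
    [0,0,0],
    [0,0,0],
    [0,0,0]
  ],
  "squeeze": 50
}}

```text
t: 25.6
ee_pos: [0.4859, 0.2555, 0.1189]
orientation: [0.997, -0.077, 0.001, -0.0]
force: [-1.0, -0.2, 5.5]
gripper_width: 0.655
```

```bash
python3 plan.py 484 255 114 -98.8 3
```

```text
t 25.6 tcp mm [485.9 255.5 118.9] psi -98.81 tilt [0.11 0.05] F [-1.  -0.2  5.5] w 0.655
rotz/row -0.0 final [484. 255. 114.] -98.8
[[-0.06, 0.03, 0.16], [-0.06, 0.02, 0.17], [-0.06, 0.03, 0.16]]
```

Request:
{"method": "apply_moves", "body": {
  "hand": [5,5,5,5,5,5,5,5],
  "slide": [
    [0,0,-0.3],
    [0,0,-0.1],
    [0.03,0.12,0],
    [0.03,0.13,0],
    [0,0,0],
    [0,0,0.2],
    [0,0,0.1],
    [0,0,0]
  ],
  "rot": [
    [0,0,0],
    [0,0,0],
    [0,0,0],
    [0,0,0],
    [0,0,0],
    [0,0,0],
    [0,0,0],
    [0,0,0]
  ]
}}

```text
t: 26.4
ee_pos: [0.4853, 0.2526, 0.1189]
orientation: [0.997, -0.077, 0.0, 0.0]
force: [-2.2, -2.7, 2.8]
gripper_width: 0.655
```

Request:
{"method": "apply_moves", "body": {
  "hand": [5,5,5],
  "slide": [
    [0,0,0.1],
    [0,0,0],
    [0,0,0]
  ],
  "rot": [
    [0,0,0],
    [0,0,0],
    [0,0,0]
  ]
}}

```text
t: 26.7
ee_pos: [0.4853, 0.2526, 0.1189]
orientation: [0.997, -0.077, 0.0, 0.0]
force: [-6.1, -4.1, 11.6]
gripper_width: 0.657
```

Request:
{"method": "apply_moves", "body": {
  "hand": [5,7,7,7,7,7,7,7,7,7],
  "slide": [
    [0,0,-0.1],
    [0,0,0],
    [0,0,0],
    [0,0,0],
    [0,0,-1.0],
    [0,0,-3],
    [0,0,-3],
    [0,0,-2],
    [0,0,0],
    [0,0,0]
  ],
  "rot": [
    [0,0,0],
    [0,0,0],
    [0,0,0],
    [0,0,0],
    [0,0,0],
    [0,0,0],
    [0,0,0],
    [0,0,0],
    [0,0,0],
    [0,0,0]
  ]
}}

```text
t: 27.7
ee_pos: [0.4857, 0.2527, 0.2094]
orientation: [0.997, -0.077, 0.001, -0.0]
force: [0.4, 0.1, -0.3]
gripper_width: 0.824
```

```bash
python3 plan.py 486 128.8 205 -98.8 5
```

```text
t 27.7 tcp mm [485.7 252.7 209.4] psi -98.81 tilt [0.08 0.03] F [ 0.4  0.1 -0.3] w 0.824
rotz/row -0.0 final [485.8 129.3 205.4] -98.8
[[0.4, 2.4, 0.1], [0.4, 2.5, 0.1], [0.4, 2.4, 0.1], [0.4, 2.5, 0.1], [0.3, 2.4, 0.0]]
```

Request:
{"method": "apply_moves", "body": {
  "hand": [7,7,7,7,7,7,7,7],
  "slide": [
    [0.4,2.4,0],
    [0.4,2.5,0],
    [0.4,2.4,0],
    [0.4,2.5,0],
    [0.3,2.4,0],
    [0,0,0],
    [0,0,0],
    [0,0,0]
  ],
  "rot": [
    [0,0,0],
    [0,0,0],
    [0,0,0],
    [0,0,0],
    [0,0,0],
    [0,0,0],
    [0,0,0],
    [0,0,0]
  ]
}}

```text
t: 28.5
ee_pos: [0.485, 0.1297, 0.2079]
orientation: [0.997, -0.077, -0.001, -0.0]
force: [0.2, -0.1, 0.5]
gripper_width: 0.819
```

```bash
python3 plan.py 485.8 128.8 114 -98.8 4
```

```text
t 28.5 tcp mm [485.  129.7 207.9] psi -98.8 tilt [-0.07  0.01] F [ 0.2 -0.1  0.5] w 0.819
rotz/row 0.0 final [485.9 128.6 113.9] -98.8
[[0.0, 0.0, 2.3], [0.0, 0.0, 2.4], [0.0, 0.0, 2.3], [0.1, 0.1, 2.4]]
```

Request:
{"method": "apply_moves", "body": {
  "hand": [7,7,7,7,7,7],
  "slide": [
    [0.1,0.1,1.5],
    [0,0,2.3],
    [0,0,2.3],
    [0,0,2.0],
    [0,0,1.0],
    [0,0,0]
  ],
  "rot": [
    [0,0,0],
    [0,0,0],
    [0,0,0],
    [0,0,0],
    [0,0,0],
    [0,0,0]
  ]
}}

```text
t: 29.1
ee_pos: [0.4845, 0.1282, 0.1152]
orientation: [0.997, -0.076, -0.002, 0.0]
force: [0.8, -0.5, 0.1]
gripper_width: 0.822
```

Request:
{"method": "apply_moves", "body": {
  "hand": [5,5,5,5,5],
  "slide": [
    [0,0,0],
    [0,0,0],
    [0,0,0],
    [0,0,0],
    [0,0,0]
  ],
  "rot": [
    [0,0,0],
    [0,0,0],
    [0,0,0],
    [0,0,0],
    [0,0,0]
  ],
  "squeeze": 50
}}

```text
t: 29.6
ee_pos: [0.4865, 0.1281, 0.1182]
orientation: [0.997, -0.077, 0.0, -0.0]
force: [-0.1, 0.4, 1.1]
gripper_width: 0.655
```

Request:
{"method": "apply_moves", "body": {
  "hand": [5,5,5,5,5,5,5,5],
  "slide": [
    [0,0,-0.3],
    [0,0,-0.1],
    [-0.1,-0.03,0],
    [-0.1,-0.02,0],
    [0,0,0],
    [0,0,0.2],
    [0,0,0.1],
    [0,0,0]
  ],
  "rot": [
    [0,0,0],
    [0,0,0],
    [0,0,0],
    [0,0,0],
    [0,0,0],
    [0,0,0],
    [0,0,0],
    [0,0,0]
  ]
}}

```text
t: 30.4
ee_pos: [0.4842, 0.1288, 0.1184]
orientation: [0.997, -0.077, -0.0, 0.0]
force: [0.9, -0.1, -3.7]
gripper_width: 0.654
```

Request:
{"method": "apply_moves", "body": {
  "hand": [5,5,5],
  "slide": [
    [0,0,0.08],
    [0,0,0],
    [0,0,0]
  ],
  "rot": [
    [0,0,0],
    [0,0,0],
    [0,0,0]
  ]
}}

```text
t: 30.7
ee_pos: [0.4844, 0.1288, 0.1183]
orientation: [0.997, -0.077, 0.0, 0.0]
force: [-3.0, -1.5, 3.2]
gripper_width: 0.659
```

Request:
{"method": "apply_moves", "body": {
  "hand": [5,5,5],
  "slide": [
    [0,0,0.04],
    [0,0,0],
    [0,0,0]
  ],
  "rot": [
    [0,0,0],
    [0,0,0],
    [0,0,0]
  ]
}}

```text
t: 31.0
ee_pos: [0.4844, 0.1288, 0.1182]
orientation: [0.997, -0.077, 0.0, 0.0]
force: [-5.2, -1.3, 6.4]
gripper_width: 0.654
```

Request:
{"method": "apply_moves", "body": {
  "hand": [5,7,7,7,7,7,7,7,7,7],
  "slide": [
    [0,0,-0.05],
    [0,0,0],
    [0,0,0],
    [0,0,0],
    [0,0,-1.0],
    [0,0,-3],
    [0,0,-4],
    [0,0,-4],
    [0,0,-2],
    [0,0,0]
  ],
  "rot": [
    [0,0,0],
    [0,0,0],
    [0,0,0],
    [0,0,0],
    [0,0,0],
    [0,0,0],
    [0,0,0],
    [0,0,0],
    [0,0,0],
    [0,0,0]
  ]
}}

```text
t: 32.0
ee_pos: [0.4865, 0.1291, 0.2633]
orientation: [0.997, -0.077, 0.004, -0.001]
force: [0.7, -0.6, 0.0]
gripper_width: 0.82
```

```bash
python3 plan.py 320 470 255 -50 12
```

```text
t 32.0 tcp mm [486.5 129.1 263.3] psi -98.81 tilt [0.46 0.07] F [ 0.7 -0.6  0. ] w 0.82
rotz/row -4.1 final [319.9 470.4 255.3] -49.6
[[-1.8, -2.6, 0.1], [-1.6, -2.7, 0.1], [-1.4, -2.8, 0.1], [-1.2, -2.9, 0.1], [-1.0, -3.0, 0.1], [-0.8, -3.1, 0.0], [-0.6, -3.1, 0.1], [-0.3, -3.2, 0.0], [-0.1, -3.2, 0.1], [0.1, -3.1, 0.0], [0.3, -3.1, 0.1], [0.6, -3.2, 0.0]]
```

Request:
{"method": "apply_moves", "body": {
  "hand": [7,7,7,7,7,7,7,7,7,7],
  "slide": [
    [-1.8,-2.6,0],
    [-1.6,-2.7,0],
    [-1.4,-2.8,0],
    [-1.2,-2.9,0],
    [-1.0,-3.0,0],
    [-0.8,-3.1,0.0],
    [-0.6,-3.1,0],
    [-0.3,-3.2,0.0],
    [-0.1,-3.2,0],
    [0.1,-3.1,0.0]
  ],
  "rot": [
    [0,0,-4.1],
    [0,0,-4.1],
    [0,0,-4.1],
    [0,0,-4.1],
    [0,0,-4.1],
    [0,0,-4.1],
    [0,0,-4.1],
    [0,0,-4.1],
    [0,0,-4.1],
    [0,0,-4.1]
  ]
}}

```text
t: 33.0
ee_pos: [0.3447, 0.4138, 0.2572]
orientation: [0.96, 0.279, -0.001, 0.0]
force: [1.4, -0.8, -0.7]
gripper_width: 0.817
```

Request:
{"method": "apply_moves", "body": {
  "hand": [7,7,7,7,7],
  "slide": [
    [0.3,-3.1,0],
    [0.6,-3.2,0],
    [0,0,0],
    [0,0,0],
    [0,0,0]
  ],
  "rot": [
    [0,0,-4.1],
    [0,0,-4.1],
    [0,0,0],
    [0,0,0],
    [0,0,0]
  ]
}}

```text
t: 33.5
ee_pos: [0.3179, 0.4693, 0.2574]
orientation: [0.939, 0.345, -0.0, 0.0]
force: [0.3, -0.1, 0.1]
gripper_width: 0.819
```

Run:
```python
from rig import cams,bot
import pickle
from h import *
P={n:cams.snapshot(n) for n in("top","scene")}
pickle.dump(P,open("p10.pkl","wb"))
p0=pickle.load(open("p0.pkl","rb"))
for n,o,sz,kk in (("top",(228,150),(95,95),6),("scene",(225,165),(95,100),6)):
    cv2.imwrite(f"pics/{n}10.png",cv2.resize(P[n]["color"][o[1]:o[1]+sz[1],o[0]:o[0]+sz[0],::-1],None,fx=kk,fy=kk,interpolation=cv2.INTER_CUBIC))
d=np.abs(P["top"]["color"].astype(int)-p0["top"]["color"]).max(2)[155:215,330:470];print("bystander diff max(right region)",(d>60)[:38].sum())
W=np.radians(-8.8);B=np.array([.4864,.191]);R=np.array([[np.cos(W),-np.sin(W)],[np.sin(W),np.cos(W)]])
for k,b,dw in(("l1",(-.0615,-.03),0),("l2",(.0615,.03),np.pi),("a",(.03,-.0615),np.pi/2),("b",(-.03,.0615),-np.pi/2)):
    c=B+R@np.array(b)
    for ns in (["top"],["scene"],["top","scene"]):
        r,s=fit([P[n] for n in ns],[c[0],c[1],W+dw],lambda u,p:box_edges((u[0],u[1],.082,u[2]),SZ,p["pose"][:3,3],bottom=False),[.001,.001,.01],(1.2,.8))
        print(k,ns,np.round(R.T@(r[:2]-B)*1e3-np.array(b)*1e3,1),np.round(np.degrees(r[2]-W-dw),1),round(s,2))
```

```text
bystander diff max(right region) 0
l1 ['top'] [-0.4 -2.5] -2.7 22.66
l1 ['scene'] [-3.2 -0.5] -1.3 19.07
l1 ['top', 'scene'] [-1.2 -1.6] -1.9 40.5
l2 ['top'] [1.2 0.5] -0.5 23.43
l2 ['scene'] [-2.9  2.4] 3.4 13.25
l2 ['top', 'scene'] [1.2 0.6] -1.4 36.22
a ['top'] [ 1.8 -2.5] -1.1 22.18
a ['scene'] [2.3 1.3] 1.9 18.59
a ['top', 'scene'] [ 1.8 -0.1] 2.1 40.2
b ['top'] [-1.   1.7] -0.5 24.67
b ['scene'] [-2.6  3.7] 2.8 15.76
b ['top', 'scene'] [-1.9  2. ] -0.1 39.65
```

View pics/top10.png

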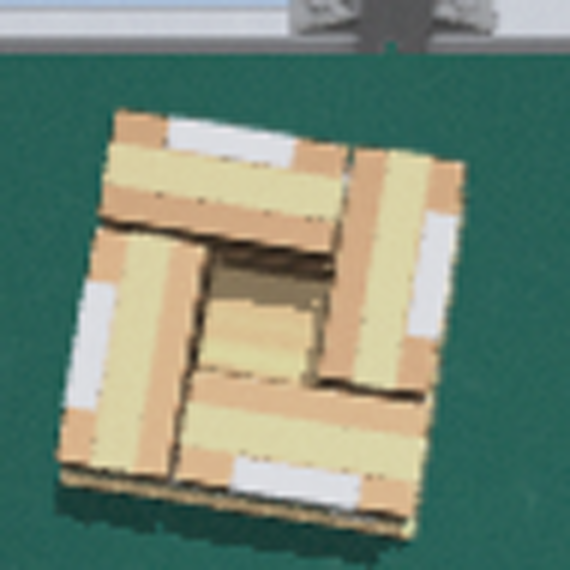

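View pics/scene10.png

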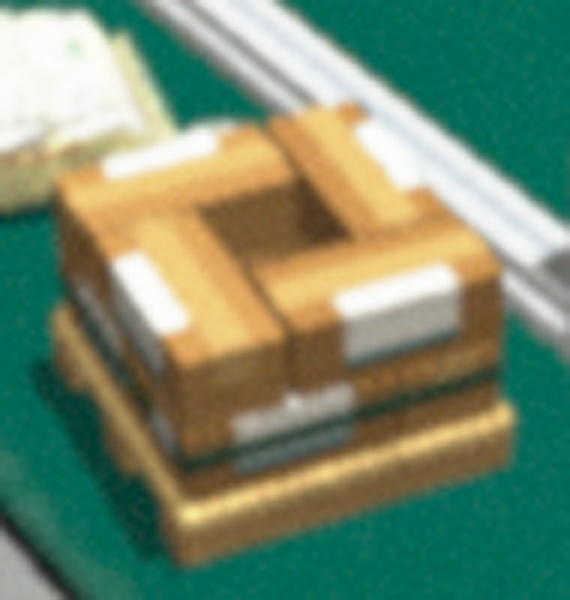

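The pictures show a square, neat pinwheel with even, narrow gaps, labels outward and the open centre clear. The gap beside carton b, at (178,470) in the top crop, has closed to a thin line. The laid cartons and bystanders have not moved. I'm handing in.

```bash
python3 -c "
from rig import order
print(order.close_job())"
```

```text
the job is handed in; nothing more can be done
None
```

I laid carton_1 in gap_a and carton_2 in gap_b, both flat with labels outward, and handed the job in at about 34 s. After a first check I regripped each carton, lifted it a few millimetres and moved it inward by about 2–3 mm.

- **Placement:** both cartons sit about 2–3 mm from nominal by the combined camera fit, on the outward side. All four top cartons form a pinwheel round the clear open centre.
- **Laid cartons:** comparing the pictures before and after by eye shows no movement. A numerical image comparison I tried failed to run.
- **Bystanders:** in the top view, the image strip with the tape roll, marker and cutter is unchanged from the first picture.
- **Forces:** no reading passed 12 N. I only have readings from the end of each move call, so brief peaks between them are not recorded.

**Disagreement:** the two cameras' separate fits differ by up to about 4 mm in position (l2, a) and 4° in yaw (l2). The scene view was the weaker one. The robot's own positions put the a–b spacing about 4–5 mm smaller than the cameras did before the correction. For the final check I relied on the combined fit and the gaps seen in the pictures.

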